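Hang the work lamp in the key cabinet under its sprung roller

ROBOT

A 6-joint arm with a two-finger parallel gripper is mounted at the origin on the work surface. World frame = base frame: x ahead of the robot, y to its left, z up, the work surface at z = 0. Lengths are in m, angles in rad, forces in N, time in s.
With the tool pointing down it reaches from about 0.225 to 0.875 m from the base axis. Payload 3.4 kg.
Tool frame: the origin (TCP) lies at the very end of the fingers, on their centre line; the grasp point (between the pads) lies 19 mm behind it; z points along the fingers, y is the direction in which the jaws open and shut (so a half turn about z gives the same grasp; the last joint's range is limited). The gripper opens to 85 mm and grips with 20 to 120 N. Pads are 22 mm wide; open, the fingers measure 114 mm over their backs; the gripper's body (76 mm by 85 mm) begins 54 mm behind the grasp point. The pads swing forward as they close: fully open they stand 13 mm farther back than shut.
Start: joints at [1.15, 0.276, 1.505, -0, 1.361, -0.121], TCP at [0.17, 0.549, 0.231] pointing down, gripper open.
Joint ranges: [-2.89, 2.89], [-0.75, 2.08], [0.22, 2.7], [-1.18, 4.32], [0.11, 2.71], [-2.7, 2.7]. Speed limits (rad/s): [2.57, 2.57, 3.14, 3.14, 3.14, 3.14].

INTERFACE

Orientations are given as a unit quaternion [w, x, y, z].
In Python, from rig import telemetry, optics, order gives the robot as it stands.
- The arm moves only by the shell command python3 -m creep 'ROWS' [FORCE]. ROWS is a JSON object of lists of equal length, an entry for each row: "slide": the shift along the world's x, y, z normalised to -1 to 1, where 1 is 0.15 m, a list of three; "twist": the turn, a rotation vector about the world's x, y, z normalised to -1 to 1, where 1 is 360 degrees, a list of three; "fingers": the gripper's target within -1 to 1 (fully open at 1, half-way at 0, shut at -1). A call has 1 to 20 rows; each row is the pose to reach, as a shift and turn from the pose commanded when the call began, turning the shorter way round; what a row does not reach only later rows make up. A row lasts 1/10 s, in which the tool goes at most 50 mm and 8.59 degrees, less where a joint would pass 70% of its speed; a pose out of reach is approached as far as the arm can. A call with a number of a shift or a turn outside -1 to 1 is refused whole. A call with a gripper value outside its range is refused whole. The fingers move at their own pace and stop on an object; FORCE is the grip in N (left out, the last holds). Time passes only in rows, so rows that repeat a pose let the fingers close. It gives the time, the measured TCP pose, the force and the opening at its end, in the units of the state.
- telemetry.get_state(): the state, without advancing time (a new reading comes with each control period).
- optics.get_image(name): name is "scene" or "top" or "wrist"; returns a dict with "img" (384x512x3 uint8, blue, green, red), "depth" (384x512 float32, m along the optical axis (not along the pixel's ray), 0 where there is no reading), "fovy" (degrees; the focal length in pixels is half the picture's height over the tangent of half this angle, whatever the lens; pixels are square), "cx", "cy" (the principal point, pixels), "dist" ([k1, k2, p1, p2, k3] as OpenCV has them; the pictures are not rectified), "world_from_camera" (4x4, takes a point from camera to world coordinates). Camera axes: x right, y down, z forward; pixel columns grow to the right and rows downward; lengths in m; the calibration is good to about 2 mm. A picture is of the moment at which its call begins.
- order.sign_off(): hands the job in, once; it reports no verdict.
The state is a dict: "clock": time; "qpos": joint angles; "qd": joint speeds; "effort": joint torques, N m; "position": TCP position; "ee_rot": TCP orientation; "contact_force": force on the tool from outside, world axes, zero at the start; "moment": the same for the moment, N m; "width": finger opening in m.
Only numpy, scipy, OpenCV 4.12 (cv2) and the standard library are available. Lean on these libraries where they do the work, as an engineer would, in place of code of your own. Each camera call takes 0.05 s, during which the arm holds its last target.

TASK

Take the work lamp with the yellow bail out of its sloping cradle, reach it bail first through the front opening of the narrow cabinet, hang it by the bail on the hook inside and push the bail home under the sprung roller until it stops at the brass collar, so that the roller bears on it; then let go and leave the lamp hanging still. Do not touch the cabinet's front frame or its hood with anything, and leave everything else where it stands.

Things in the scene. Friction and masses are not known exactly. Their poses are not given: they have to be found in the camera images.
- lamp_center (a point): Centre of the case of the lamp to hang: rigid, black, 140 long x 42 wide x 20 mm thick, about 0.15 kg, yellow bail and lit face. x runs along the case to the bail, y across the width, z out of the lit face. At the start it lies bail end up, 27 deg from level. Grip it across the 42 mm, at 15 mm towards the tail (-x): then the gripper stays outside the cabinet
- lamp_bail (a point): Middle of the lamp's bail bar, 120 mm along +x from the case centre (same axes). The bail is a rigid yellow U of 8 mm round bar: cross bar along the lamp's y, its two legs 25 mm apart inside, 46 mm clear between cross bar and case. Lamp overall 194 mm
- cradle: Fixed cradle of the yellow lamp. Origin on the table, centre of its 150 x 90 x 8 mm foot; x points to the raised end. The lamp lies, centre 150 mm above the origin, on a rail 30 mm wide that slopes 27 deg, tail against a lip ending 6 mm below the lit face. Fingers pass beside the rail. Lift the lamp straight up to take it out
- cabinet: Fixed narrow cabinet, grey sheet below, wire grille above and on top, 154 wide x 119 deep x 337 mm high, open only in front, towards the robot. Origin at the bottom centre of its front plane, on the table; x points into the cabinet, z up. Floor inside 10 mm high, back panel 115 mm behind the front plane
- frame: The cabinet's black front frame (origin and axes as the cabinet), 8 mm thick: opening 110 wide, centred, 20 to 300 mm above the table. Over it an aluminium hood, 154 wide, juts 22 mm out to the robot, 300 to 335 mm above the table. Touch neither. An upright gripper would hit the hood; leaning back 27 deg, as in the cradle, it clears
- hook: Fixed steel hook in the cabinet. Origin: root of its bar on the back panel; axes as the cabinet (x to the back, z up). A level round bar, 8 mm thick, runs 72 mm out towards the opening (-x), then turns up to a tip 85 mm out, 14 mm up. A 22 mm brass collar round the bar ends 37 mm out. Its height and side offset in the cabinet vary
- hook_home (a point): Where the middle of the bail bar lies when home: on the hook bar (8 mm above its axis), against the rigid brass collar, 41 mm out from the back panel. Axes as the hook. Lowered onto the hook bar 58 to 68 mm out, the bail lies behind the tip and in front of the roller, ready to be pushed in
- finger (a joint): Angle (rad) of the red sprung finger over the hook; 0 = rest, grows upwards. Its free white roller, 20 mm diameter, 16 wide, axis 47 mm out from the back panel, rests 3.5 mm lower than the top of a bail on the hook bar. A bail pushed in meets it 56 mm out, lifts it to about 0.07 with 3 to 5 N, passes under; home, it stays at about 0.04, bearing on the bail. At the collar the push rises sharply
- spare_lamp_center (a point): Bystander: centre of the case of a second lamp of the same shape, with blue bail, in its own cradle of the same shape. Leave alone
- model_car: Bystander: yellow model car, 170 x 74 x 57 mm, origin under its centre
- jar: Bystander: glass jar, 64 mm diameter, 85 mm high, origin under its centre
- water_bottle: Bystander: green bottle, 60 mm diameter, 190 mm high, origin under its centre
- mug: Bystander: blue mug, 80 mm diameter, 90 mm high, origin under its centre
- screwdriver: Bystander: screwdriver with red handle, about 200 mm long, lying on the table
- tray: Bystander: orange parts tray 160 x 110 x 35 mm, origin under its centre

How it is judged:
By the outcome, as a careful person would: the job done as asked, in the order asked, and still so for the second after the job is handed in, with the robot touching nothing.
It also fails if it takes over 51 s, if anything falls off the work surface, if the arm or the gripper's body presses on something with over 40 N, if the wrist force passes 120 N, or if a joint passes its speed limit or range.

## Working session

There is one attempt and no reset: what is moved stays moved. The work goes in short steps, Python scripts to look and compute and a shell command to move; the robot and the scene stay as the last step left them, time stands still between calls to the robot, and variables do not carry over. Pictures are saved under pics/ and viewed, and the job is handed in when it is done.

```bash
ls; mkdir -p pics; cat > h.py <<'E'
import numpy as np, cv2
from rig import telemetry, optics, order
def grab(name,tag):
    d=optics.get_image(name); np.savez('pics/%s.npz'%tag,**{k:np.array(v) for k,v in d.items()})
    cv2.imwrite('pics/%s.png'%tag,d['img']); return d
def load(tag):
    z=np.load('pics/%s.npz'%tag); return {k:z[k] for k in z.files}
def K(d):
    h=d['img'].shape[0]; f=h/2/np.tan(np.radians(float(d['fovy']))/2)
    return np.array([[f,0,float(d['cx'])],[0,f,float(d['cy'])],[0,0,1]])
def ray(d,uv):
    p=cv2.undistortPoints(np.array(uv,float).reshape(-1,1,2),K(d),np.array(d['dist'],float)).reshape(-1,2)
    r=np.c_[p,np.ones(len(p))]; T=d['world_from_camera']
    return T[:3,3], r@T[:3,:3].T   # depth-scaled rays
def pts(d,uv):
    uv=np.array(uv); o,r=ray(d,uv); z=d['depth'][uv[:,1].astype(int),uv[:,0].astype(int)]
    P=o+r*z[:,None]; P[z<=0]=np.nan; return P
def cloud(d):
    h,w=d['depth'].shape; u,v=np.meshgrid(np.arange(w),np.arange(h)); return pts(d,np.c_[u.ravel(),v.ravel()]).reshape(h,w,3)
def proj(d,P):
    T=np.linalg.inv(d['world_from_camera']); rv=cv2.Rodrigues(T[:3,:3])[0]
    return cv2.projectPoints(np.array(P,float).reshape(-1,1,3),rv,T[:3,3],K(d),np.array(d['dist'],float))[0].reshape(-1,2)
E
python3 - <<'E'
from h import *
s=telemetry.get_state(); print(s)
for n in['scene','top','wrist']:
    d=grab(n,n+'0'); print(n,d['fovy'],d['dist'],np.round(d['world_from_camera'],3).tolist())
E
```

```text
pics
{'clock': 0.0, 'qpos': array([ 1.14999000e+00,  2.76610429e-01,  1.50615443e+00, -8.74857341e-06,
        1.36070470e+00, -1.21000883e-01]), 'qd': array([-0.00026545,  0.00103452,  0.00050057, -0.00043753, -0.00095807,
        0.00092071]), 'effort': array([-1.29354245e-03, -4.16777980e+01, -2.45799494e+01, -5.72344125e-04,
        1.14522668e-02,  1.29561283e-05]), 'position': array([0.16960359, 0.54885217, 0.23042243]), 'ee_rot': array([-2.47010397e-04,  1.49340976e-01,  9.88785311e-01, -9.05370166e-04]), 'contact_force': array([-0.61152453, -0.02703424, -0.24200941]), 'moment': array([ 0.04439034,  0.0209425 , -0.04886646]), 'width': 0.08552883978570135}
scene 55.87595961233308 [0.00495651 0.         0.         0.         0.        ] [[0.224, 0.562, -0.796, 1.322], [0.974, -0.115, 0.193, -0.143], [0.017, -0.819, -0.574, 0.73], [0.0, 0.0, 0.0, 1.0]]
top 51.99511261466989 [-0.02937354  0.          0.          0.          0.        ] [[-0.008, -0.983, 0.182, 0.345], [-1.0, 0.009, 0.003, 0.071], [-0.005, -0.182, -0.983, 1.201], [0.0, 0.0, 0.0, 1.0]]
wrist 67.93434003922516 [-0.05729389  0.          0.          0.          0.        ] [[0.296, 0.921, 0.254, 0.105], [0.955, -0.284, -0.081, 0.569], [-0.002, 0.266, -0.964, 0.373], [0.0, 0.0, 0.0, 1.0]]
```

View pics/scene0.png

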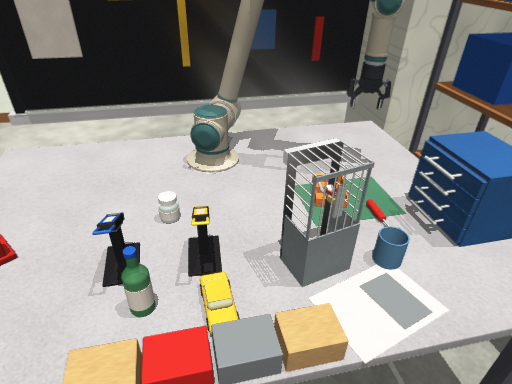

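View pics/top0.png

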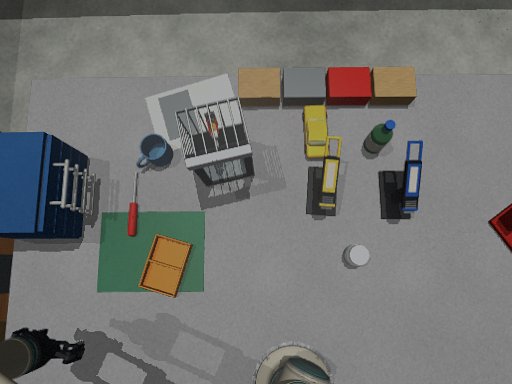

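View pics/wrist0.png

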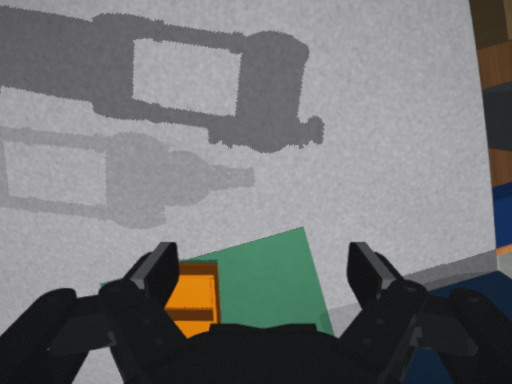

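The scene view shows the yellow lamp at about (202,215), the cabinet at (325,210) and the spare blue lamp at (110,225). In the top view the yellow lamp is at (330,180) and the cabinet at (215,150), with its opening facing down the picture, towards the robot. I'll measure the lamp and cabinet first.

```bash
python3 - <<'E'
from h import *
d=load('top0'); im=d['img']
a=cv2.resize(im[85:225,165:265],None,fx=5,fy=5,interpolation=cv2.INTER_CUBIC)[:600]
b=cv2.resize(im[120:220,295:355],None,fx=6,fy=6,interpolation=cv2.INTER_CUBIC)[:600]
cv2.imwrite('pics/c1.png',a);cv2.imwrite('pics/c2.png',b)
s=load('scene0'); c=cv2.resize(s['img'][130:290,270:385],None,fx=3.7,fy=3.7,interpolation=cv2.INTER_CUBIC); cv2.imwrite('pics/c3.png',c)
for n in['top0','scene0']:
    d=load(n); P=cloud(d); hsv=cv2.cvtColor(d['img'],cv2.COLOR_BGR2HSV)
    m=(hsv[...,0]>20)&(hsv[...,0]<35)&(hsv[...,1]>120)&(hsv[...,2]>80)&(P[...,2]>.09)
    Q=P[m]; print(n,len(Q)); uv=np.argwhere(m)[:,::-1]
    o=np.argsort(Q[:,2]); 
    for i in o[::max(1,len(o)//25)]: print(uv[i],np.round(Q[i],3))
E
```

```text
top0 414
[327 206] [ 0.496 -0.099  0.117]
[323 205] [ 0.497 -0.086  0.128]
[324 204] [ 0.5   -0.089  0.131]
[332 192] [ 0.53  -0.109  0.146]
[330 191] [ 0.533 -0.104  0.148]
[323 188] [ 0.541 -0.085  0.15 ]
[333 188] [ 0.54  -0.112  0.152]
[334 185] [ 0.548 -0.114  0.155]
[324 183] [ 0.553 -0.087  0.158]
[323 179] [ 0.563 -0.084  0.163]
[325 176] [ 0.57  -0.089  0.167]
[335 174] [ 0.575 -0.115  0.171]
[335 169] [ 0.588 -0.115  0.175]
[336 165] [ 0.598 -0.118  0.179]
[326 162] [ 0.605 -0.091  0.181]
[336 163] [ 0.602 -0.117  0.184]
[338 161] [ 0.607 -0.122  0.185]
[330 161] [ 0.607 -0.1    0.187]
[331 159] [ 0.612 -0.103  0.189]
[326 156] [ 0.62 -0.09  0.19]
[338 149] [ 0.637 -0.122  0.194]
[338 143] [ 0.653 -0.122  0.197]
[327 145] [ 0.647 -0.092  0.2  ]
[327 138] [ 0.665 -0.092  0.203]
[341 138] [ 0.664 -0.129  0.207]
[328 136] [ 0.669 -0.094  0.209]
scene0 686
[193 207] [ 0.501 -0.116  0.13 ]
[194 211] [ 0.566 -0.116  0.165]
[208 217] [ 0.624 -0.087  0.185]
[206 219] [ 0.644 -0.093  0.196]
[206 223] [ 0.672 -0.096  0.206]
[205 222] [ 0.671 -0.098  0.209]
[188  64] [-0.47  -0.041  0.258]
[185  61] [-0.468 -0.054  0.272]
[188  57] [-0.473 -0.038  0.289]
[186  54] [-0.469 -0.047  0.303]
[182  51] [-0.465 -0.064  0.318]
[181  47] [-0.475 -0.066  0.334]
[181  44] [-0.474 -0.065  0.347]
[187  40] [-0.477 -0.036  0.362]
[181  37] [-0.469 -0.062  0.378]
[181  34] [-0.466 -0.061  0.391]
[184  30] [-0.47  -0.046  0.406]
[181  27] [-0.469 -0.058  0.419]
[185  23] [-0.473 -0.039  0.434]
[185  20] [-0.471 -0.038  0.447]
[180  17] [-0.469 -0.059  0.459]
[184  14] [-0.463 -0.04   0.472]
[184  10] [-0.466 -0.039  0.487]
[178   7] [-0.472 -0.063  0.498]
[184   4] [-0.468 -0.037  0.51 ]
[181   1] [-0.471 -0.048  0.521]
```

View pics/c1.png

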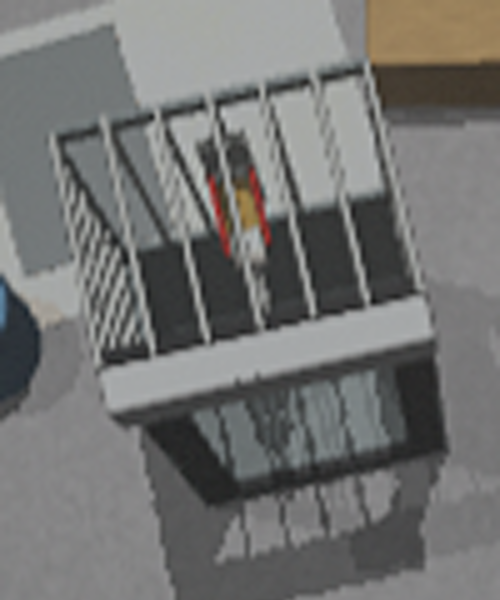

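View pics/c2.png

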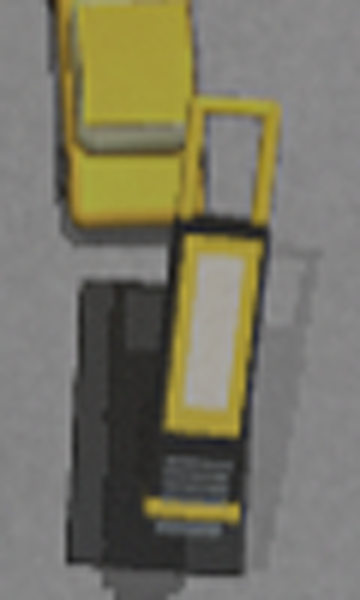

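View pics/c3.png

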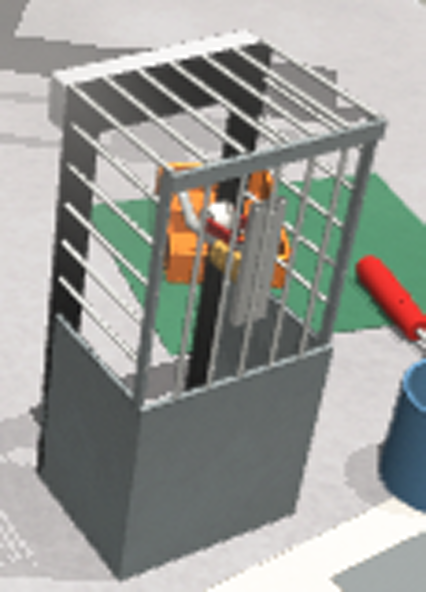

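```bash
python3 - <<'E'
from h import *
d=load('top0'); P=cloud(d); hsv=cv2.cvtColor(d['img'],cv2.COLOR_BGR2HSV)
reg=np.zeros(P.shape[:2],bool); reg[130:215,310:350]=1
m=reg&(P[...,2]>.105)
yel=(hsv[...,0]>20)&(hsv[...,0]<35)&(hsv[...,1]>120)
Q=P[m&yel]
c=np.median(Q,0)
for _ in range(5):
    u,s,vt=np.linalg.svd(Q-Q.mean(0),full_matrices=False); n=vt[2]*np.sign(vt[2][2]); r=(Q-Q.mean(0))@n; Q=Q[abs(r)<.006]
print('plane n',n,'tilt',np.degrees(np.arccos(n[2])),'yaw',np.degrees(np.arctan2(-n[1],-n[0])),len(Q),Q.mean(0), r.std())
c0=Q.mean(0)
def onplane(uv):
    o,r=ray(d,uv); t=((c0-o)@n)/(r@n); return o+r*t[:,None]
# crop pts c2: crop offset (295,120) scale 6
def px(x,y): return (295+(x+.5)/6-.5,120+(y+.5)/6-.5)
names=dict(bailTL=(190,97),bailTR=(282,103),caseTL=(172,222),caseTR=(268,232),faceTL=(184,235),faceTR=(264,240),faceBL=(163,428),faceBR=(238,435),lipL=(145,506),lipR=(240,512),legL=(190,210),legR=(260,215))
W=onplane([px(*v) for v in names.values()])
for k,w in zip(names,W): print(k,np.round(w,4))
# cabinet
def pc(x,y): return (165+(x+.5)/5-.5,85+(y+.5)/5-.5)
def atz(uv,z):
    o,r=ray(d,uv); t=(z-o[2])/r[:,2]; return o+r*t[:,None]
print('rear',np.round(atz([pc(52,138),pc(370,65)],.337),4))
print('hoodtop',np.round(atz([pc(105,415),pc(435,337),pc(98,372),pc(430,298)],.335),4))
print('hoodtop depth',P[163:168,200:240:6].round(3).tolist()[2])
# roller, red
red=((hsv[...,0]<8)|(hsv[...,0]>172))&(hsv[...,1]>130); R=red.copy(); R[:]=0; R[105:160,190:235]=red[105:160,190:235]
print('red',np.argwhere(R)[:,::-1].mean(0),np.round(P[R],3)[::6].tolist())
for v in range(124,152,2): print(v,[tuple(np.round(P[v,u],3)) for u in range(211,221,2)])
E
```

```text
plane n [-0.40975065  0.03827481  0.91139423] tilt 24.301259402545995 yaw -5.336514432570303 387 [ 0.58899531 -0.10302497  0.17332214] 0.0026715188464532863
bailTL [ 0.6695 -0.0896  0.2089]
bailTR [ 0.6663 -0.1298  0.2092]
caseTL [ 0.6191 -0.0832  0.186 ]
caseTR [ 0.6143 -0.1257  0.1856]
faceTL [ 0.6137 -0.0886  0.1838]
faceTR [ 0.611  -0.124   0.1841]
faceBL [ 0.5332 -0.0815  0.1473]
faceBR [ 0.5297 -0.1154  0.1472]
lipL [ 0.4998 -0.0742  0.132 ]
lipR [ 0.4966 -0.1175  0.1324]
legL [ 0.6239 -0.091   0.1885]
legR [ 0.6213 -0.1219  0.1886]
rear [[0.6884 0.2801 0.337 ]
 [0.7227 0.1323 0.337 ]]
hoodtop [[0.5562 0.2519 0.335 ]
 [0.5912 0.1022 0.335 ]
 [0.5763 0.2557 0.335 ]
 [0.6097 0.1045 0.335 ]]
hoodtop depth [[0.564, 0.221, 0.325], [0.567, 0.209, 0.313], [0.643, 0.238, 0.01], [0.643, 0.219, 0.008], [0.641, 0.2, 0.015], [0.643, 0.182, 0.009], [0.642, 0.163, 0.011]]
red [212.62162162 126.97297297] [[0.698, 0.196, 0.265], [0.69, 0.194, 0.265], [0.686, 0.194, 0.26], [0.679, 0.212, 0.259], [0.671, 0.212, 0.26], [0.667, 0.212, 0.256], [0.659, 0.209, 0.257]]
124 [(np.float64(0.658), np.floa
[... 3445 characters left out ...]
3), np.float64(0.193), np.float64(0.246)), (np.float64(0.704), np.float64(0.217), np.float64(0.009))]
148 [(np.float64(0.698), np.float64(0.242), np.float64(0.009)), (np.float64(0.602), np.float64(0.191), np.float64(0.334)), (np.float64(0.602), np.float64(0.186), np.float64(0.335)), (np.float64(0.602), np.float64(0.181), np.float64(0.335)), (np.float64(0.602), np.float64(0.177), np.float64(0.333))]
150 [(np.float64(0.596), np.float64(0.195), np.float64(0.336)), (np.float64(0.596), np.float64(0.19), np.float64(0.337)), (np.float64(0.596), np.float64(0.186), np.float64(0.337)), (np.float64(0.597), np.float64(0.181), np.float64(0.334)), (np.float64(0.598), np.float64(0.177), np.float64(0.332))]
```

```bash
cat >> h.py <<'E'
from scipy.spatial.transform import Rotation as Ro
def toolR(yaw,lean):
    y,l=np.radians([yaw,lean]); h=np.array([np.cos(y),np.sin(y),0]); k=np.array([0,0,1.])
    X=-np.cos(l)*h-np.sin(l)*k; Z=np.sin(l)*h-np.cos(l)*k
    return np.c_[X,np.cross(Z,X),Z]
def cur():
    s=telemetry.get_state(); q=s['ee_rot']; return s['position'],Ro.from_quat([q[1],q[2],q[3],q[0]])
def plan(pos,yaw,lean,base=None):
    p,R=cur() if base is None else base
    t=(Ro.from_matrix(toolR(yaw,lean))*R.inv()).as_rotvec()
    return np.round((np.array(pos)-p)/.15,4).tolist(), np.round(t/(2*np.pi),5).tolist(), 'deg %.1f mm %.0f'%(np.degrees(np.linalg.norm(t)),1000*np.linalg.norm(np.array(pos)-p))
E
python3 - <<'E'
from h import *
print(plan([0.472,.152,.358],13,50))
E
```

```text
([2.0155, -2.6467, 0.8489], [-0.00492, -0.14037, 0.07849], 'deg 57.9 mm 515')
```

```bash
python3 -m creep '{"slide":[[0.3,-0.4,0.3],[0.6,-0.8,0.6],[0.75,-1,0.85],[0.75,-1,0.85],[0.75,-1,0.85]],"twist":[[0,-0.02,0.015],[0,-0.04,0.03],[0,-0.06,0.045],[0,-0.06,0.045],[0,-0.06,0.045]],"fingers":[1,1,1,1,1]}'; python3 - <<'E'
from h import *
print(plan([0.472,.152,.358],13,50)); print(telemetry.get_state()['qpos'])
E
```

```text
clock: 0.65
position: [0.2823, 0.3973, 0.3613]
ee_rot: [0.186, 0.006, 0.982, 0.029]
contact_force: [0.0, 0.9, 0.0]
width: 0.0854
([1.2647, -1.6352, -0.022], [-0.00022, -0.07995, 0.03327], 'deg 31.2 mm 310')
[ 1.02314543 -0.03234475  1.61696257 -0.29776372  1.31853722 -0.49473875]
```

```bash
python3 -m creep '{"slide":[[0.25,-0.33,0],[0.5,-0.66,0],[0.75,-1,-0.02],[0.75,-1,-0.02],[0.75,-1,-0.02]],"twist":[[0,-0.02,0.01],[0,-0.04,0.02],[0,-0.06,0.03],[0,-0.08,0.033],[0,-0.08,0.033]],"fingers":[1,1,1,1,1]}'; python3 - <<'E'
from h import *
print(plan([0.472,.152,.358],13,50)); print(telemetry.get_state()['qpos'])
E
```

```text
clock: 1.15
position: [0.3908, 0.2417, 0.3474]
ee_rot: [0.415, -0.1, 0.903, 0.043]
contact_force: [-1.0, -0.4, -1.3]
width: 0.0853
([0.5412, -0.5979, 0.0707], [0.0013, -0.00174, 0.00159], 'deg 1.0 mm 121')
[ 0.66741821 -0.30447472  2.09916222 -0.6022474   0.62899714 -0.76170832]
```

```bash
python3 -m creep '{"slide":[[0.25,-0.3,0.03],[0.54,-0.6,0.07],[0.54,-0.6,0.07],[0.54,-0.6,0.07],[0.54,-0.6,0.07]],"twist":[[0,0,0],[0,0,0],[0,0,0],[0,0,0],[0,0,0]],"fingers":[1,1,1,1,1]}'; python3 - <<'E'
from h import *
print(plan([0.472,.152,.358],13,50)); print(telemetry.get_state()['qpos'])
d=grab('wrist','w1'); cv2.imwrite('pics/w1r.png',cv2.rotate(d['img'],cv2.ROTATE_180))
E
```

```text
clock: 1.65
position: [0.4778, 0.1584, 0.368]
ee_rot: [0.42, -0.1, 0.901, 0.048]
contact_force: [-0.7, 0.4, 0.5]
width: 0.0855
([-0.0389, -0.0427, -0.0668], [-0.00023, -6e-05, 0.00074], 'deg 0.3 mm 13')
[ 0.12838599 -0.30140996  2.0546141   0.14629105  0.52260565 -1.75707651]
```

View pics/w1r.png

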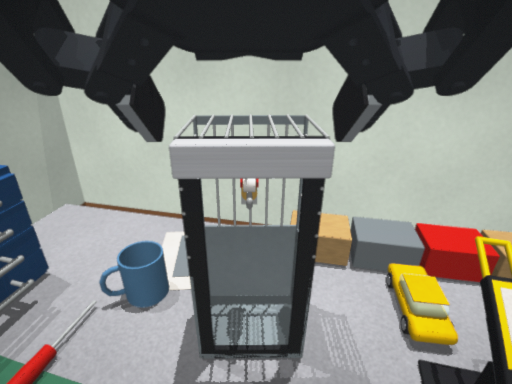

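The rotated wrist view shows the cabinet front-on. The hood is at (172-332, 140-177), the opening at columns 203-300, and the roller and hook at about (250,190), left of the opening's middle.

```bash
python3 - <<'E'
from h import *
d=load('w1'); r=cv2.rotate(d['img'],cv2.ROTATE_180)
cv2.imwrite('pics/c4.png',cv2.resize(r[165:225,200:300],None,fx=8,fy=8,interpolation=cv2.INTER_CUBIC))
cv2.imwrite('pics/c5.png',cv2.resize(r[105:215,160:345],None,fx=4,fy=4,interpolation=cv2.INTER_CUBIC))
P=cloud(d)[::-1,::-1]
for v in range(140,215,4): print(v,[tuple(np.round(P[v,u],3).tolist()) for u in (176,200,240,245,250,255,310)])
print(telemetry.get_state()['clock'])
E
```

```text
140 [(0.572, 0.251, 0.335), (0.576, 0.228, 0.335), (0.585, 0.191, 0.335), (0.587, 0.186, 0.334), (0.586, 0.181, 0.335), (0.588, 0.177, 0.335), (0.598, 0.126, 0.335)]
144 [(0.56, 0.245, 0.335), (0.565, 0.223, 0.334), (0.572, 0.188, 0.335), (0.575, 0.183, 0.334), (0.577, 0.179, 0.334), (0.576, 0.174, 0.334), (0.588, 0.125, 0.334)]
148 [(0.559, 0.244, 0.331), (0.563, 0.223, 0.331), (0.572, 0.187, 0.331), (0.573, 0.183, 0.331), (0.574, 0.179, 0.331), (0.575, 0.174, 0.331), (0.585, 0.125, 0.331)]
152 [(0.56, 0.246, 0.327), (0.564, 0.223, 0.327), (0.571, 0.187, 0.327), (0.573, 0.183, 0.327), (0.574, 0.179, 0.327), (0.575, 0.174, 0.327), (0.587, 0.125, 0.327)]
156 [(0.558, 0.245, 0.324), (0.562, 0.223, 0.324), (0.571, 0.187, 0.323), (0.572, 0.183, 0.323), (0.575, 0.179, 0.323), (0.574, 0.174, 0.323), (0.586, 0.124, 0.323)]
160 [(0.559, 0.246, 0.32), (0.564, 0.224, 0.319), (0.572, 0.187, 0.319), (0.573, 0.183, 0.319), (0.573, 0.178, 0.32), (0.575, 0.174, 0.319), (0.586, 0.124, 0.319)]
164 [(0.559, 0.246, 0.315), (0.563, 0.224, 0.316), (0.571, 0.188, 0.316), (0.572, 0.183, 0.316), (0.574, 0.1
[... 1349 characters left out ...]
, 0.232), (0.608, 0.12, 0.271)]
200 [(2.01, 1.048, -0.551), (0.584, 0.236, 0.266), (2.004, 0.563, -0.493), (0.7, 0.214, 0.209), (0.622, 0.189, 0.252), (0.703, 0.199, 0.209), (0.61, 0.12, 0.266)]
204 [(2.001, 1.048, -0.58), (0.583, 0.236, 0.262), (2.012, 0.566, -0.528), (0.699, 0.214, 0.203), (0.622, 0.189, 0.247), (2.007, 0.459, -0.513), (0.61, 0.12, 0.261)]
208 [(2.008, 1.056, -0.618), (0.582, 0.236, 0.257), (2.005, 0.565, -0.556), (2.006, 0.529, -0.552), (0.633, 0.191, 0.235), (2.017, 0.461, -0.55), (0.61, 0.119, 0.256)]
212 [(2.012, 1.062, -0.655), (0.581, 0.236, 0.252), (2.015, 0.568, -0.593), (2.008, 0.53, -0.585), (0.707, 0.208, 0.185), (2.004, 0.458, -0.574), (0.61, 0.119, 0.251)]
1.7
```

View pics/c4.png

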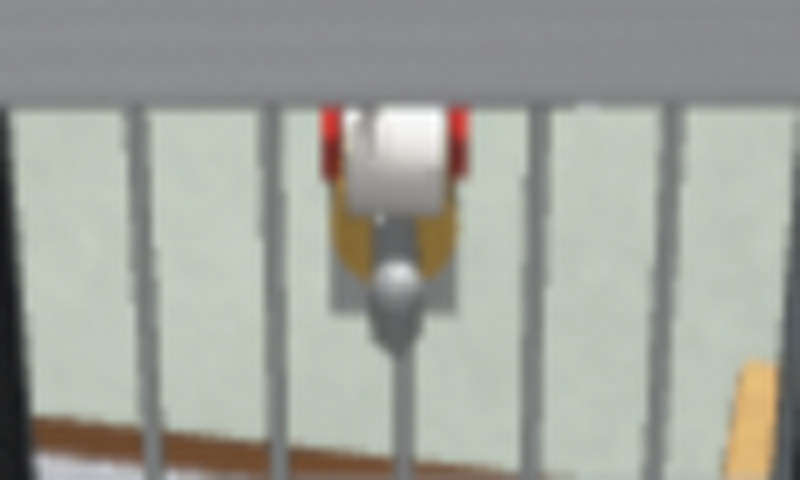

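View pics/c5.png

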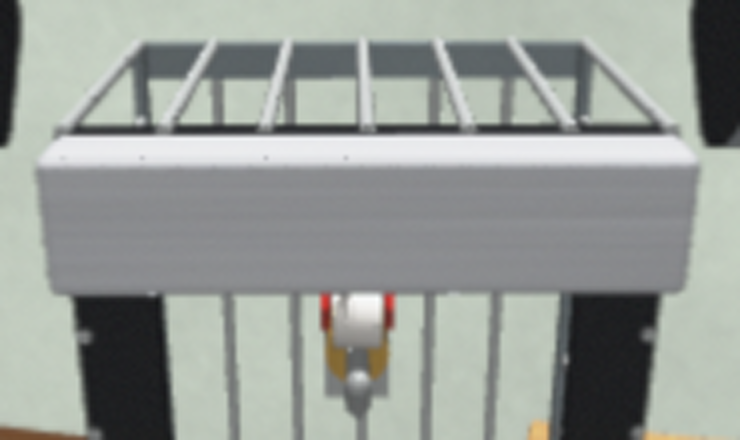

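```bash
python3 - <<'E'
from h import *
from scipy.optimize import least_squares
q=telemetry.get_state()['qpos']; p,R=cur()
D=[([1.15,.2766,1.5062,0,1.3607,-.121],[.1696,.5489,.2304],[-.000247,.14934,.988785,-.000905]),
([1.02314543,-0.03234475,1.61696257,-0.29776372,1.31853722,-0.49473875],[0.2823,0.3973,0.3613],[0.186,0.006,0.982,0.029]),
([0.66741821,-0.30447472,2.09916222,-0.6022474,0.62899714,-0.76170832],[0.3908,0.2417,0.3474],[0.415,-0.1,0.903,0.043]),
(q,p,np.roll(R.as_quat(),1))]
def f(x):
    a1,d1,L2,L3,e,Lt=x; o=[]
    for q,p,w in D:
        z=Ro.from_quat([w[1],w[2],w[3],w[0]]).apply([0,0,1]); c=np.array(p)-Lt*z
        r=np.hypot(c[0],c[1]); s=q[1]+q[2]
        o+=[a1+L2*np.sin(q[1])+L3*np.sin(s)+e*np.cos(s)-r, d1+L2*np.cos(q[1])+L3*np.cos(s)-e*np.sin(s)-c[2], .1*x[4],.02*(x[0])]
    return o
s=least_squares(f,[0,.3,.4,.4,0,.25]); print(s.x,np.abs(s.fun).max())
print(plan([0.45,-.09,.33],-4.9,27))
E
```

```text
[0.00223215 0.1086015  0.61392253 0.4206082  0.01982846 0.36026623] 0.003812398893651703
([-0.1931, -1.6502, -0.2578], [-0.0044, 0.06421, -0.04812], 'deg 28.9 mm 252')
```

```bash
python3 -m creep '{"slide":[[-0.2,-0.33,-0.1],[-0.2,-0.66,-0.15],[-0.2,-1,-0.25],[-0.2,-1,-0.25],[-0.2,-1,-0.25]],"twist":[[0,0.02,-0.012],[0,0.04,-0.03],[-0.004,0.064,-0.048],[-0.004,0.064,-0.048],[-0.004,0.064,-0.048]],"fingers":[1,1,1,1,1]}'; python3 - <<'E'
from h import *
print(plan([0.5126,-.0971,.2065],-4.9,27)); print(telemetry.get_state()['qpos'])
E
```

```text
clock: 2.2
position: [0.4478, 0.0085, 0.3295]
ee_rot: [0.232, 0.042, 0.972, -0.008]
contact_force: [-0.0, 1.3, 1.1]
width: 0.0857
([0.4319, -0.7039, -0.8203], [-0.00063, -0.0003, -0.00015], 'deg 0.3 mm 175')
[-0.17199254 -0.22193393  1.87880817  0.05031183  1.01807458 -1.67356047]
```

```bash
python3 -m creep '{"slide":[[0.1,-0.3,-0.05],[0.2,-0.6,-0.15],[0.3,-0.7,-0.4],[0.43,-0.7,-0.7],[0.43,-0.7,-0.82],[0.43,-0.7,-0.82],[0.43,-0.7,-0.82]],"twist":[[0,0,0],[0,0,0],[0,0,0],[0,0,0],[0,0,0],[0,0,0],[0,0,0]],"fingers":[1,1,1,1,1,1,1]}'; python3 - <<'E'
from h import *
print(plan([0.5126,-.0971,.2065],-4.9,27)); print(telemetry.get_state()['qpos'])
d=grab('wrist','w2'); cv2.imwrite('pics/w2r.png',cv2.rotate(d['img'],cv2.ROTATE_180))
E
```

```text
clock: 2.9
position: [0.5107, -0.0945, 0.2065]
ee_rot: [0.233, 0.04, 0.972, -0.007]
contact_force: [0.2, -0.0, -0.7]
width: 0.0854
([0.0125, -0.0176, 0.0001], [-0.0007, -0.00013, -0.0007], 'deg 0.4 mm 3')
[-0.43031454 -0.00903224  2.02267218  0.24899198  0.69914356 -2.07510093]
```

View pics/w2r.png

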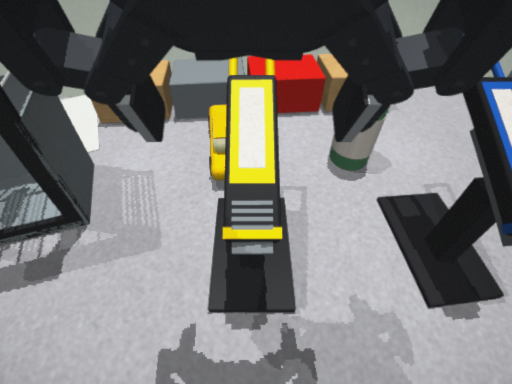

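The rotated wrist view shows the lamp between the jaws: the case at columns 224-280, the yellow lip bar at (252,233), and the bail tops at (237-268, 65).

```bash
python3 - <<'E'
from h import *
d=load('w2'); P=cloud(d)[::-1,::-1]; im=cv2.rotate(d['img'],cv2.ROTATE_180); hsv=cv2.cvtColor(im,cv2.COLOR_BGR2HSV)
yel=(hsv[...,0]>20)&(hsv[...,0]<35)&(hsv[...,1]>120)
m=np.zeros_like(yel); m[78:185,226:280]=1; m&=(P[...,2]>.12)&(P[...,2]<.23)
Q=P[m]; 
for _ in range(5):
    c=Q.mean(0); n=np.linalg.svd(Q-c,full_matrices=False)[2][2]; n*=np.sign(n[2]); r=(Q-c)@n; Q=Q[abs(r)<.004]
print('n',n,'tilt',np.degrees(np.arccos(n[2])),len(Q),r.std())
H,W=yel.shape
def onpl(uv):
    uv=np.array(uv,float); o,r=ray(d,np.array([W-1,H-1])-uv); t=((c-o)@n)/(r@n); return o+r*t[:,None]
# face frame contour
cs,_=cv2.findContours((yel&m).astype(np.uint8),cv2.RETR_EXTERNAL,cv2.CHAIN_APPROX_NONE)
k=max(cs,key=cv2.contourArea); B=cv2.boxPoints(cv2.minAreaRect(k)); print('box',B.tolist())
for row in (90,110,130,150,165):
    g=np.where(P[row,200:300,2]>.1)[0]+200; g=g[(np.abs((P[row,g]-c)@n)<.006)]
    e=onpl([[g.min()-.5,row],[g.max()+.5,row]]); print(row,g.min(),g.max(),np.round(e,4).tolist(),'mid',np.round(e.mean(0),4),'w',np.round(np.linalg.norm(e[1]-e[0]),4))
col=252
print([(v,im[v,col].tolist(),np.round(P[v,col],3).tolist()) for v in range(70,82)],[(v,im[v,col].tolist(),np.round(P[v,col],3).tolist()) for v in range(222,262,3)])
E
```

```text
n [-0.45193911  0.03508869  0.89135842] tilt 26.955555505790052 5536 0.000862902465814726
box [[229.0, 79.0], [275.0, 79.0], [275.0, 183.0], [229.0, 183.0]]
90 227 276 [[0.6035, -0.0838, 0.1833], [0.6001, -0.1251, 0.1832]] mid [ 0.6018 -0.1044  0.1832] w 0.0414
110 226 277 [[0.5869, -0.082, 0.1748], [0.5835, -0.1239, 0.1747]] mid [ 0.5852 -0.103   0.1747] w 0.042
130 226 277 [[0.5711, -0.0811, 0.1667], [0.5677, -0.1221, 0.1666]] mid [ 0.5694 -0.1016  0.1667] w 0.0411
150 225 278 [[0.556, -0.0795, 0.159], [0.5526, -0.1211, 0.1589]] mid [ 0.5543 -0.1003  0.159 ] w 0.0418
165 225 278 [[0.5451, -0.0789, 0.1534], [0.5417, -0.1198, 0.1533]] mid [ 0.5434 -0.0993  0.1534] w 0.0411
[(70, [27, 34, 232], [0.876, -0.13, 0.07]), (71, [31, 37, 233], [0.872, -0.13, 0.07]), (72, [28, 35, 232], [0.87, -0.13, 0.069]), (73, [30, 36, 231], [0.864, -0.129, 0.07]), (74, [36, 37, 219], [0.862, -0.129, 0.069]), (75, [59, 57, 100], [0.616, -0.106, 0.189]), (76, [73, 70, 69], [0.615, -0.106, 0.189]), (77, [74, 71, 70], [0.613, -0.106, 0.189]), (78, [74, 81, 81], [0.612, -0.106, 0.188]), (79, [72, 141, 144], [0.612, -0.106, 0.188]), (80, [59, 218, 222], [0.611, -0.106, 0.187]), (81, [55, 236, 239], [0.609, -0.105, 0.187])] [(222, [60, 57, 56], [0.505, -0.096, 0.133]), (225, [123, 118, 112], [0.502, -0.096, 0.133]), (228, [152, 161, 154], [0.501, -0.096, 0.131]), (231, [10, 230, 241], [0.499, -0.096, 0.131]), (234, [10, 230, 241], [0.497, -0.096, 0.129]), (237, [10, 225, 237], [0.495, -0.096, 0.129]), (240, [33, 32, 32], [0.494, -0.095, 0.127]), (243, [89, 86, 82], [0.494, -0.095, 0.122]), (246, [157, 153, 144], [0.493, -0.095, 0.12]), (249, [161, 157, 148], [0.491, -0.095, 0.119]), (252, [151, 146, 139], [0.489, -0.095, 0.118]), (255, [32, 29, 28], [0.532, -0.099, 0.036]), (258, [29, 27, 25], [0.532, -0.099, 0.028]), (261, [29, 26, 27], [0.532, -0.099, 0.022])]
```

```bash
python3 - <<'E'
from h import *
print(plan([0.5542,-.1006,.1251],-5,27))
E
```

```text
([0.2859, -0.0379, -0.5502], [-0.00052, 0.0002, -0.00095], 'deg 0.4 mm 93')
```

```bash
python3 -m creep '{"slide":[[0.07,-0.02,-0.13],[0.14,-0.03,-0.27],[0.21,-0.038,-0.4],[0.286,-0.038,-0.55],[0.286,-0.038,-0.55],[0.286,-0.038,-0.55],[0.286,-0.038,-0.55]],"twist":[[0,0,-0.001],[0,0,-0.001],[0,0,-0.001],[0,0,-0.001],[0,0,-0.001],[0,0,-0.001],[0,0,-0.001]],"fingers":[1,1,1,1,1,1,1]}'; python3 - <<'E'
from h import *
print(plan([0.5542,-.1006,.1251],-5,27)); print(telemetry.get_state()['qpos'])
E
```

```text
clock: 3.65
position: [0.554, -0.1015, 0.1255]
ee_rot: [0.234, 0.044, 0.971, -0.009]
contact_force: [1.7, 0.2, -0.2]
width: 0.0849
([0.0013, 0.0057, -0.0029], [-0.00048, 0.00024, 0.00025], 'deg 0.2 mm 1')
[-0.39709283  0.15860348  2.08100366  0.31612942  0.46975627 -2.12954613]
```

```bash
python3 -m creep '{"slide":[[0,0.006,-0.003],[0,0.006,-0.003],[0,0.006,-0.003],[0,0.006,-0.003],[0,0.006,-0.003],[0,0.006,-0.003],[0,0.006,-0.003],[0,0.006,-0.003]],"twist":[[0,0,0],[0,0,0],[0,0,0],[0,0,0],[0,0,0],[0,0,0],[0,0,0],[0,0,0]],"fingers":[-0.5,-1,-1,-1,-1,-1,-1,-1]}' 60; python3 -m creep '{"slide":[[0,0,0],[0,0,0],[0,0,0]],"twist":[[0,0,0],[0,0,0],[0,0,0]],"fingers":[-1,-1,-1]}'
```

```text
clock: 4.45
position: [0.5532, -0.1004, 0.1238]
ee_rot: [0.233, 0.044, 0.972, -0.008]
contact_force: [-3.3, 0.1, 6.0]
width: 0.0413
clock: 4.75
position: [0.5532, -0.1004, 0.1238]
ee_rot: [0.233, 0.044, 0.972, -0.008]
contact_force: [-4.0, 1.5, 6.4]
width: 0.0412
```

```bash
python3 -m creep '{"slide":[[0,0,0.1],[0,0,0.25],[0,0,0.45],[0,0,0.65],[0,0,0.8],[0,0,0.8],[0,0,0.8]],"twist":[[0,0,0],[0,0,0],[0,0,0],[0,0,0],[0,0,0],[0,0,0],[0,0,0]],"fingers":[-1,-1,-1,-1,-1,-1,-1]}'; python3 - <<'E'
from h import *
print(telemetry.get_state()['qpos'])
grab('top','t3');grab('scene','s3')
d=grab('wrist','w3'); cv2.imwrite('pics/w3r.png',cv2.rotate(d['img'],cv2.ROTATE_180))
E
```

```text
clock: 5.45
position: [0.5524, -0.1002, 0.242]
ee_rot: [0.231, 0.044, 0.972, -0.008]
contact_force: [-1.5, -0.1, -1.2]
width: 0.0414
[-0.39533741  0.02562083  1.88925028  0.19804923  0.78914847 -1.9845886 ]
```

View pics/w3r.png

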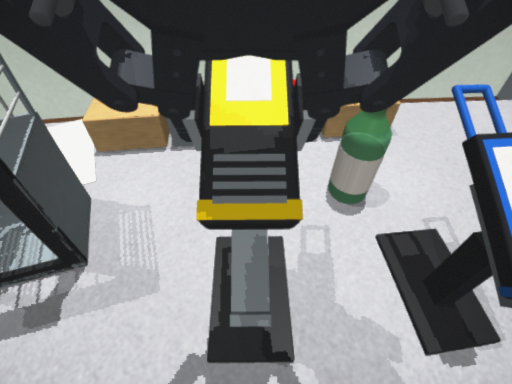

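View pics/t3.png

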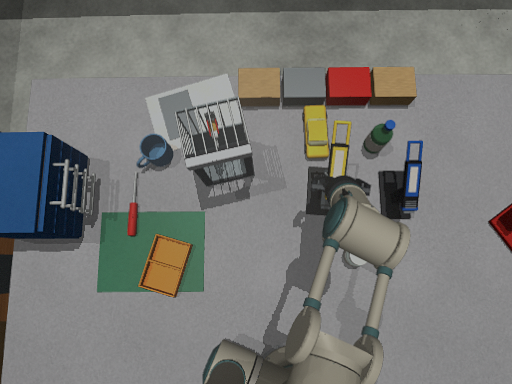

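View pics/s3.png

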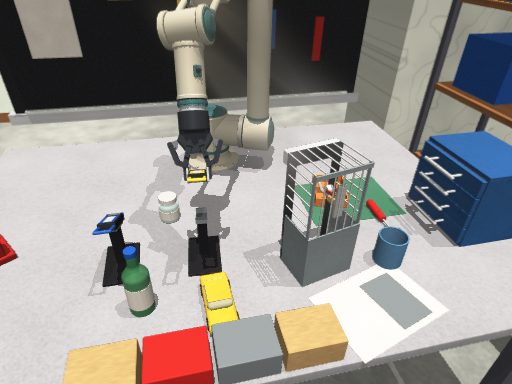

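The lamp is out of the cradle and held squarely. The bail is at about (342,125) in the top view and (197,178) in the scene view. Next I'll measure the bail relative to the tool.

```bash
python3 - <<'E'
from h import *
p,R=cur()
for n,box in (('t3',(115,160,325,360)),('s3',(165,190,180,215))):
    d=load(n); P=cloud(d); hsv=cv2.cvtColor(d['img'],cv2.COLOR_BGR2HSV)
    yel=(hsv[...,0]>18)&(hsv[...,0]<36)&(hsv[...,1]>110); m=np.zeros_like(yel); m[box[0]:box[1],box[2]:box[3]]=yel[box[0]:box[1],box[2]:box[3]]
    m&=P[...,2]>.27
    Q=P[m]; L=R.inv().apply(Q-p)  # tool frame: lamp x = -tool x
    print(n,len(Q)); lx=-L[:,0]
    print('lampx max',np.sort(lx)[-12:].round(4)); e=lx>np.percentile(lx,80)
    print('tool y range at end',L[e,1].min().round(4),L[e,1].max().round(4),'tool z',np.median(L[e,2]).round(4), 'world z',np.median(Q[e,2]).round(4), np.median(Q[e],0).round(4))
    leg=(lx>.095)&(lx<.122); print('legs mid y',L[leg,1].min().round(4),L[leg,1].max().round(4))
    # midline rows
    rows=np.argwhere(m); 
    t=lx[e]; 
E
```

```text
t3 283
lampx max [0.1404 0.1405 0.1407 0.1407 0.1408 0.1409 0.1413 0.1414 0.1416 0.1417
 0.1417 0.142 ]
tool y range at end -0.0184 0.0203 tool z -0.0251 world z 0.3249 [ 0.6636 -0.1092  0.3249]
legs mid y -0.0193 0.0199
s3 126
lampx max [0.1438 0.1438 0.1438 0.1439 0.1441 0.1442 0.1442 0.1444 0.1444 0.1448
 0.1454 0.1454]
tool y range at end -0.0175 0.02 tool z -0.0214 world z 0.3242 [ 0.6707 -0.1099  0.3242]
legs mid y -0.0171 0.0199
```

```bash
cat >> h.py <<'E'
YC=12.9; hh=np.array([np.cos(np.radians(YC)),np.sin(np.radians(YC)),0]); ll=np.array([-hh[1],hh[0],0])
PANEL=.736; LAT=.0452; ZAX=.235
BT=np.array([-.136,.0007,-.0205])
def bail_now(b=BT):
    p,R=cur(); w=p+R.apply(b); return dict(out=round((PANEL-w@hh)*1e3,1),lat=round((w@ll-LAT)*1e3,1),z=round((w[2]-ZAX)*1e3,1))
def tcp_for(out,z,lean,lat=0,b=BT):
    w=(PANEL-out/1e3)*hh+(LAT+lat/1e3)*ll+np.array([0,0,ZAX+z/1e3]); return w-toolR(YC,lean)@b
E
python3 - <<'E'
from h import *
from scipy.optimize import least_squares
q=telemetry.get_state()['qpos']; p,R=cur()
D=[([1.15,.2766,1.5062,0,1.3607,-.121],[.1696,.5489,.2304],[-.000247,.14934,.988785,-.000905]),
([1.02314543,-0.03234475,1.61696257,-0.29776372,1.31853722,-0.49473875],[0.2823,0.3973,0.3613],[0.186,0.006,0.982,0.029]),
([0.66741821,-0.30447472,2.09916222,-0.6022474,0.62899714,-0.76170832],[0.3908,0.2417,0.3474],[0.415,-0.1,0.903,0.043]),
([0.12838599,-0.30140996,2.0546141,0.14629105,0.52260565,-1.75707651],[0.4778,0.1584,0.368],[0.42,-0.1,0.901,0.048]),
([-0.43031454,-0.00903224,2.02267218,0.24899198,0.69914356,-2.07510093],[0.5107,-0.0945,0.2065],[0.233,0.04,0.972,-0.007]),
([-0.39709283,0.15860348,2.08100366,0.31612942,0.46975627,-2.12954613],[0.554,-0.1015,0.1255],[0.234,0.044,0.971,-0.009]),
([-0.17199254,-0.22193393,1.87880817,0.05031183,1.01807458,-1.67356047],[0.4478,0.0085,0.3295],[0.232,0.042,0.972,-0.008]),
(q,p,np.roll(R.as_quat(),1))]
for qq,pp,w in D: print(np.round(qq,2), 'az tcp',np.round(np.arctan2(pp[1],pp[0]),3),'az wc',[np.round(np.arctan2(*( (np.array(pp)-L*Ro.from_quat([w[1],w[2],w[3],w[0]]).apply([0,0,1]))[[1,0]])),3) for L in (.2,.25,.3,.36)])
for nm,(o,z) in dict(pre=(160,28),over=(65,28)).items(): print(nm,tcp_for(o,z,27).round(4), plan(tcp_for(o,z,27),YC,27))
E
```

```text
[ 1.15  0.28  1.51  0.    1.36 -0.12] az tcp 1.271 az wc [np.float64(1.271), np.float64(1.271), np.float64(1.271), np.float64(1.271)]
[ 1.02 -0.03  1.62 -0.3   1.32 -0.49] az tcp 0.953 az wc [np.float64(1.075), np.float64(1.109), np.float64(1.145), np.float64(1.191)]
[ 0.67 -0.3   2.1  -0.6   0.63 -0.76] az tcp 0.554 az wc [np.float64(0.713), np.float64(0.776), np.float64(0.855), np.float64(0.978)]
[ 0.13 -0.3   2.05  0.15  0.52 -1.76] az tcp 0.32 az wc [np.float64(0.362), np.float64(0.379), np.float64(0.4), np.float64(0.435)]
[-0.43 -0.01  2.02  0.25  0.7  -2.08] az tcp -0.183 az wc [np.float64(-0.207), np.float64(-0.214), np.float64(-0.222), np.float64(-0.234)]
[-0.4   0.16  2.08  0.32  0.47 -2.13] az tcp -0.181 az wc [np.float64(-0.2), np.float64(-0.206), np.float64(-0.212), np.float64(-0.221)]
[-0.17 -0.22  1.88  0.05  1.02 -1.67] az tcp 0.019 az wc [np.float64(0.043), np.float64(0.051), np.float64(0.061), np.float64(0.074)]
[-0.4   0.03  1.89  0.2   0.79 -1.98] az tcp -0.179 az wc [np.float64(-0.198), np.float64(-0.204), np.float64(-0.211), np.float64(-0.22)]
pre [0.4425 0.147  0.183 ] ([-0.7291, 1.6458, -0.3825], [-0.0008, -0.00111, 0.05002], 'deg 18.0 mm 276')
over [0.5351 0.1682 0.183 ] ([-0.1117, 1.7872, -0.3825], [-0.0008, -0.00111, 0.05002], 'deg 18.0 mm 275')
```

```bash
cat > fk.py <<'E'
from h import *
from scipy.optimize import least_squares
D=[([1.15,.2766,1.5062,0,1.3607,-.121],[.1696,.5489,.2304],[-.000247,.14934,.988785,-.000905]),
([0.12838599,-0.30140996,2.0546141,0.14629105,0.52260565,-1.75707651],[0.4778,0.1584,0.368],[0.42,-0.1,0.901,0.048]),
([-0.43031454,-0.00903224,2.02267218,0.24899198,0.69914356,-2.07510093],[0.5107,-0.0945,0.2065],[0.233,0.04,0.972,-0.007]),
([-0.39709283,0.15860348,2.08100366,0.31612942,0.46975627,-2.12954613],[0.554,-0.1015,0.1255],[0.234,0.044,0.971,-0.009]),
([-0.17199254,-0.22193393,1.87880817,0.05031183,1.01807458,-1.67356047],[0.4478,0.0085,0.3295],[0.232,0.042,0.972,-0.008]),
([-0.39533741,0.02562083,1.88925028,0.19804923,0.78914847,-1.9845886 ],[0.5524,-0.1002,0.242],[0.231,0.044,0.972,-0.008])]
# joint axes model: Rz(q1) Ry(q2) Ry(q3) then either roll/bend(A) or UR (B): Ry(q4) Rx-type
def fk(x,q,mode):
    a1,lat,d1,L2,L3,e,Lt,w1=x
    E=Ro.from_euler
    A=E('z',q[0])
    B=A*E('y',q[1]); C=B*E('y',q[2])
    p=A.apply([a1,lat,d1])+B.apply([0,0,L2])+C.apply([e,0,L3])
    if mode=='A': W=C*E('z',q[3])*E('y',q[4])*E('z',-q[5]*0+0)
    else: W=C*E('y',q[3])
    p=p+(W.apply([w1,0,Lt]))
    return p,W.apply([0,0,1])
def f(x,mode):
    o=[]
    for q,p,w in D:
        P,z=fk(x,q,mode); zt=Ro.from_quat([w[1],w[2],w[3],w[0]]).apply([0,0,1]); o+=list(P-np.array(p))+list(.3*(z-zt))
    return o
if __name__=='__main__':
  for sg in (1,-1):
    for dd in D: dd[0][3]*=sg
    s=least_squares(f,[0,.05,.2,.4,.4,0,.25,0],args=('A',)); print(sg,s.x.round(4),np.abs(s.fun).max()); print(np.array(s.fun).reshape(-1,6).round(3))
    for dd in D: dd[0][3]*=sg
E
python3 fk.py
```

```text
1 [ 0.      0.0694  0.1366  0.6297  0.4211  0.0604  0.3644 -0.    ] 0.00025903936417395187
[[ 0. -0. -0. -0. -0.  0.]
 [-0. -0. -0.  0. -0. -0.]
 [ 0.  0. -0. -0. -0. -0.]
 [ 0.  0.  0. -0.  0. -0.]
 [ 0. -0.  0.  0.  0.  0.]
 [-0.  0. -0.  0. -0.  0.]]
-1 [ 0.0119  0.1002  0.062   0.2667  0.3495 -0.1055  0.1243 -0.1138] 0.08667148657575666
[[-0.031  0.005 -0.007 -0.    -0.     0.   ]
 [-0.031  0.006 -0.005  0.006 -0.043 -0.   ]
 [ 0.009 -0.032  0.002 -0.04  -0.087 -0.   ]
 [-0.005 -0.005 -0.001 -0.033 -0.078 -0.   ]
 [ 0.03   0.008  0.008 -0.004 -0.025  0.   ]
 [-0.017 -0.016  0.004 -0.032 -0.077  0.   ]]
```

```bash
cat > ik.py <<'E'
from fk import *
X=np.array([0,.0694,.1366,.6297,.4211,.0604,.3644,0])
lo=np.array([-2.89,-.75,.22,-1.18,.11]);hi=np.array([2.89,2.08,2.7,4.32,2.71])
def ik(p,zt,q0):
    def g(q): P,z=fk(X,q,'A'); return np.r_[P-p,.3*(z-zt)]
    s=least_squares(g,np.clip(q0,lo+1e-3,hi-1e-3),bounds=(lo,hi)); return s.x,np.abs(s.fun).max()
if __name__=='__main__':
    q=telemetry.get_state()['qpos'][:5]
    def q6(q,R):
        W=Ro.from_euler('z',q[0])*Ro.from_euler('y',q[1]+q[2])*Ro.from_euler('z',q[3])*Ro.from_euler('y',q[4])
        M=W.as_matrix().T@R; return np.arctan2(M[1,0],M[0,0])
    p,R=cur(); print(q6(q,R.as_matrix()),telemetry.get_state()['qpos'][5])
    for o,z,l in [(160,28,27),(65,28,27),(63,8,27),(41,8,27)]+[(41,8,l) for l in (35,40,45,50,55,60,65,70,75,80)]:
        P=tcp_for(o,z,l); R=toolR(YC,l); qn,e=ik(P,R[:,2],q); print(o,z,l,P.round(3),qn.round(2),q6(qn,R).round(2),round(e*1e3,1)); q=qn
E
python3 ik.py
```

```text
-0.4136025766674259 -1.9843989034623224Traceback (most recent call last):
  File "ik.py", line 14, in <module>
    P=tcp_for(o,z,l); R=toolR(YC,l); qn,e=ik(P,R[:,2],q); print(o,z,l,P.round(3),qn.round(2),q6(qn,R).round(2),round(e*1e3,1)); q=qn
                                          ~~^^^^^^^^^^^^
  File "ik.py", line 6, in ik
    s=least_squares(g,np.clip(q0,lo+1e-3,hi-1e-3),bounds=(lo,hi)); return s.x,np.abs(s.fun).max()
    return func(*args, **kwargs)
    vector_fun = VectorFunction(
        fun_wrapped,
    ...<6 lines>...
        workers=workers
    )
    self._update_fun()
    ~~~~~~~~~~~~~~~~^^
    self.f = self.fun_wrapped(xp_copy(self.x))
             ~~~~~~~~~~~~~~~~^^^^^^^^^^^^^^^^^
    return np.atleast_1d(self.fun(x))
                         ~~~~~~~~^^^
    return self.f(x, *self.args, **self.kwargs)
           ~~~~~~^^^^^^^^^^^^^^^^^^^^^^^^^^^^^^
  File "ik.py", line 5, in g
    def g(q): P,z=fk(X,q,'A'); return np.r_[P-p,.3*(z-zt)]
                  ~~^^^^^^^^^
  File "fk.py", line 16, in fk
    if mode=='A': W=C*E('z',q[3])*E('y',q[4])*E('z',-q[5]*0+0)
                                                     ~^^^
IndexError: index 5 is out of bounds for axis 0 with size 5
```

q6 = angle − π/2.

```bash
sed -i "s/\*E('z',-q\[5\]\*0+0)//" fk.py; sed -i "s/return np.arctan2(M\[1,0\],M\[0,0\])/return np.arctan2(M[1,0],M[0,0])-np.pi\/2/" ik.py; python3 ik.py
```

```text
-1.9843989034623224 -1.9843989034623224
160 28 27 [0.442 0.147 0.183] [ 0.14 -0.07  2.15  0.07  0.6 ] -1.7 0.0
65 28 27 [0.535 0.168 0.183] [0.16 0.08 2.   0.05 0.6 ] -1.67 0.0
63 8 27 [0.537 0.169 0.163] [0.16 0.11 2.02 0.06 0.54] -1.67 0.0
41 8 27 [0.558 0.174 0.163] [0.17 0.14 1.98 0.05 0.55] -1.67 0.0
41 8 35 [0.57  0.176 0.148] [0.16 0.15 2.1  0.13 0.28] -1.75 0.0
41 8 40 [0.579 0.178 0.14 ] [0.16 0.17 2.17 0.41 0.11] -2.04 0.3
41 8 45 [0.588 0.18  0.132] [0.15 0.21 2.24 2.65 0.11] -4.28 0.4
41 8 50 [0.598 0.183 0.126] [0.15 0.26 2.31 2.95 0.3 ] -4.58 0.0
41 8 55 [0.608 0.185 0.12 ] [0.15 0.32 2.36 3.02 0.51] -4.64 0.0
41 8 60 [0.619 0.187 0.115] [0.15 0.4  2.41 3.04 0.72] -4.68 0.0
41 8 65 [0.63  0.19  0.111] [0.15 0.5  2.45 3.06 0.94] -4.69 0.0
41 8 70 [0.641 0.192 0.108] [0.15 0.6  2.48 3.06 1.16] -4.71 0.0
41 8 75 [0.653 0.195 0.106] [0.15 0.7  2.49 3.07 1.36] 1.57 0.0
41 8 80 [0.664 0.198 0.106] [0.15 0.8  2.49 3.07 1.55] 1.56 0.0
```

```bash
python3 - <<'E'
from ik import *
q0=np.array([.17,.14,1.98,.05,.55])
for g in (27,20,15,10,5,0,-5):
    q=q0; dl=np.radians(27-g)
    # bail in tool frame when grasped with lean g: rotate about grasp point (0,0,-.019)
    bx,bz=-.136,-.0015; c,s=np.cos(dl),np.sin(dl)
    out=[]
    for l in (20,23,25,27,30,33,36,39,42):
        R=toolR(YC,l)
        a=np.radians(l+27-g); w=(PANEL-.041)*hh+LAT*ll+np.array([0,0,ZAX+.008])
        G=w-.1355*(np.cos(a)*hh+np.sin(a)*np.array([0,0,1])); P=G+.019*R[:,2]
        qn,e=ik(P,R[:,2],q); q=qn if e<1e-3 else q
        gx=G@hh-(PANEL-.115); v=np.array([-.022-gx,.3-G[2]]); L=np.radians(l)
        perp=v@[np.cos(L),np.sin(L)]; al=v@[-np.sin(L),np.cos(L)]
        out.append((l,l+27-g,round(e*1e3,1),qn[4].round(2),'hood',round(perp*1e3),round(al*1e3)))
    print(g,*out,sep='\n  ')
E
```

```text
27
  (20, 20, np.float64(0.0), np.float64(0.77), 'hood', 65, 86)
  (23, 23, np.float64(0.0), np.float64(0.68), 'hood', 69, 90)
  (25, 25, np.float64(0.0), np.float64(0.62), 'hood', 73, 92)
  (27, 27, np.float64(0.0), np.float64(0.55), 'hood', 76, 94)
  (30, 30, np.float64(0.0), np.float64(0.45), 'hood', 81, 97)
  (33, 33, np.float64(0.0), np.float64(0.35), 'hood', 86, 100)
  (36, 36, np.float64(0.0), np.float64(0.25), 'hood', 91, 103)
  (39, 39, np.float64(0.0), np.float64(0.15), 'hood', 97, 105)
  (42, 42, np.float64(5.7), np.float64(0.11), 'hood', 102, 107)
20
  (20, 27, np.float64(0.0), np.float64(0.73), 'hood', 64, 103)
  (23, 30, np.float64(0.0), np.float64(0.64), 'hood', 68, 106)
  (25, 32, np.float64(0.0), np.float64(0.58), 'hood', 72, 109)
  (27, 34, np.float64(0.0), np.float64(0.52), 'hood', 75, 111)
  (30, 37, np.float64(0.0), np.float64(0.42), 'hood', 80, 114)
  (33, 40, np.float64(0.0), np.float64(0.32), 'hood', 85, 117)
  (36, 43, np.float64(0.0), np.float64(0.22), 'hood', 90, 119)
  (39, 46, np.float64(0.0), np.float64(0.11), 'hood', 96, 121)
  (42, 49, np.float64(9.5),
[... 2180 characters left out ...]
164)
  (39, 66, np.float64(4.5), np.float64(0.11), 'hood', 82, 166)
  (42, 69, np.float64(4.2), np.float64(0.11), 'hood', 88, 168)
-5
  (20, 52, np.float64(0.0), np.float64(0.64), 'hood', 44, 158)
  (23, 55, np.float64(0.0), np.float64(0.55), 'hood', 49, 162)
  (25, 57, np.float64(0.0), np.float64(0.49), 'hood', 52, 164)
  (27, 59, np.float64(0.0), np.float64(0.43), 'hood', 55, 166)
  (30, 62, np.float64(0.0), np.float64(0.34), 'hood', 60, 169)
  (33, 65, np.float64(0.0), np.float64(0.25), 'hood', 65, 172)
  (36, 68, np.float64(0.0), np.float64(0.16), 'hood', 71, 174)
  (39, 71, np.float64(4.9), np.float64(0.11), 'hood', 76, 177)
  (42, 74, np.float64(4.3), np.float64(0.11), 'hood', 82, 178)
```

```bash
python3 -m creep '{"slide":[[0,0,-0.2],[0,0,-0.4],[0,0,-0.6],[0,0,-0.7],[0,0,-0.75],[0,0,-0.79],[0,0,-0.79],[0,0,-0.79]],"twist":[[0,0,0],[0,0,0],[0,0,0],[0,0,0],[0,0,0],[0,0,0],[0,0,0],[0,0,0]],"fingers":[-1,-1,-1,-1,-1,-1,-1,-1]}'; python3 -m creep '{"slide":[[0,0,0],[0,0,0],[0,0,0],[0,0,0],[0,0,0]],"twist":[[0,0,0],[0,0,0],[0,0,0],[0,0,0],[0,0,0]],"fingers":[0.5,1,1,1,1]}'; python3 - <<'E'
from h import *
G=np.array([.5456,-.0998,.142])
for g in (7,):
    R=toolR(-5,g); T=G+.019*R[:,2]; print('T',T,plan(T-.08*R[:,2],-5,g))
E
```

```text
clock: 6.4
position: [0.5536, -0.1006, 0.1248]
ee_rot: [0.233, 0.044, 0.972, -0.009]
contact_force: [-0.6, -0.3, -0.5]
width: 0.0412
clock: 6.9
position: [0.5534, -0.1004, 0.1245]
ee_rot: [0.232, 0.044, 0.972, -0.008]
contact_force: [-0.1, 0.6, -0.0]
width: 0.0853
T [ 0.54790671 -0.10000181  0.12314162] ([-0.1011, 0.0086, 0.52], [0.00423, 0.0551, 0.00042], 'deg 19.9 mm 79')
```

```bash
python3 -m creep '{"slide":[[-0.01,0.001,0],[-0.02,0.002,0],[-0.03,0.003,-0.005],[-0.037,0.003,-0.009],[-0.037,0.003,-0.009],[-0.037,0.003,-0.009]],"twist":[[0.001,0.014,0],[0.002,0.028,0],[0.003,0.042,0],[0.004,0.055,0],[0.004,0.055,0],[0.004,0.055,0]],"fingers":[1,1,1,1,1,1]}'; python3 - <<'E'
from h import *
G=np.array([.5456,-.0998,.142]); R=toolR(-5,7); T=G+.019*R[:,2]; print(plan(T,-5,7))
d=grab('wrist','w4'); cv2.imwrite('pics/w4r.png',cv2.rotate(d['img'],cv2.ROTATE_180))
E
```

```text
clock: 7.5
position: [0.5476, -0.0997, 0.1225]
ee_rot: [0.061, 0.044, 0.997, -0.003]
contact_force: [-0.2, 0.1, 0.2]
width: 0.0853
([0.0023, -0.0017, 0.0041], [0.00022, 9e-05, 0.00031], 'deg 0.1 mm 1')
```

View pics/w4r.png

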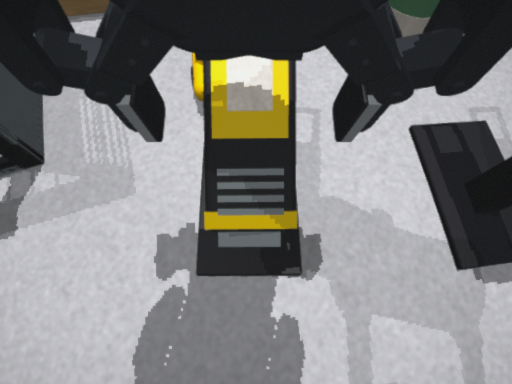

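The rotated wrist view shows the lamp resting in its cradle, with the lip bar at (250,220), centred between the open jaws. I'll regrip it with a steeper relative angle, then lift.

```bash
python3 -m creep '{"slide":[[0,0,0.003],[0,0,0.003],[0,0,0.003],[0,0,0.003],[0,0,0.003],[0,0,0.003],[0,0,0.003],[0,0,0.003],[0,0,0.003]],"twist":[[0,0,0],[0,0,0],[0,0,0],[0,0,0],[0,0,0],[0,0,0],[0,0,0],[0,0,0],[0,0,0]],"fingers":[-0.5,-1,-1,-1,-1,-1,-1,-1,-1]}' 110;  python3 -m creep '{"slide":[[0,0,0.1],[0,0,0.25],[0,0,0.45],[0,0,0.65],[0,0,0.85],[0,0,1],[0,0,1],[0,0,1]],"twist":[[0,0,0],[0,0,0],[0,0,0],[0,0,0],[0,0,0],[0,0,0],[0,0,0],[0,0,0]],"fingers":[-1,-1,-1,-1,-1,-1,-1,-1]}'; python3 - <<'E'
from h import *
p,R=cur()
for n,box,nm in (('top',(90,175,315,365),'t5'),('scene',(150,190,175,215),'s5')):
    d=grab(n,nm); P=cloud(d); hsv=cv2.cvtColor(d['img'],cv2.COLOR_BGR2HSV)
    yel=(hsv[...,0]>18)&(hsv[...,0]<36)&(hsv[...,1]>110); m=np.zeros_like(yel); m[box[0]:box[1],box[2]:box[3]]=yel[box[0]:box[1],box[2]:box[3]]
    m&=(P[...,2]>.3)&(P[...,2]<.5)
    Q=P[m]; L=R.inv().apply(Q-p-R.apply([0,0,-.019])); a=np.radians(20)
    lx=-L[:,0]*np.cos(a)-L[:,2]*np.sin(a); lz=L[:,0]*np.sin(a)*1-L[:,2]*np.cos(a)
    e=lx>np.percentile(lx,80)
    print(nm,len(Q),'lx max',np.sort(lx)[-10::3].round(4),'y',L[e,1].min().round(4),L[e,1].max().round(4),'lz (nominal~.004 top)',np.median(lz[e]).round(4), 'all lx/lz slope',np.polyfit(lx,lz,1).round(4))
print(telemetry.get_state()['clock'])
E
```

```text
clock: 8.45
position: [0.5475, -0.1001, 0.1242]
ee_rot: [0.061, 0.045, 0.997, -0.004]
contact_force: [-2.2, -0.3, 6.1]
width: 0.0403
clock: 9.25
position: [0.5471, -0.0998, 0.2725]
ee_rot: [0.061, 0.045, 0.997, -0.003]
contact_force: [-0.2, -0.5, -1.6]
width: 0.0404
t5 92 lx max [0.1386 0.1389 0.1396 0.1398] y -0.0089 0.0184 lz (nominal~.004 top) 0.0026 all lx/lz slope [ 0.0245 -0.0005]
s5 116 lx max [0.1414 0.1415 0.1417 0.143 ] y -0.0171 0.0214 lz (nominal~.004 top) -0.0016 all lx/lz slope [-0.0887  0.0108]
9.35
```

View pics/s5.png

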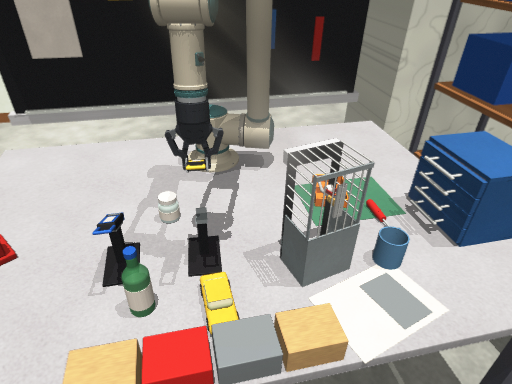

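```bash
sed -i 's/^BT=.*/BT=np.array([-.1281,.001,-.0646])/; s/def bail_now(b=BT)/def bail_now(b=BT)/' h.py; python3 - <<'E'
from ik import *
q=telemetry.get_state()['qpos'][:5]; print(bail_now())
for o,z,l in [(170,28,30),(66,28,30),(64,9,30),(41,8,30),(41,8,33),(41,8,36),(41,8,37)]:
    P=tcp_for(o,z,l); R=toolR(YC,l); qn,e=ik(P,R[:,2],q); print(o,z,l,P.round(4),qn.round(2),round(e*1e3,1)); q=qn
print(plan(tcp_for(170,28,30),YC,30))
E
```

```text
{'out': np.float64(111.6), 'lat': np.float64(-300.3), 'z': np.float64(115.5)}
170 28 30 [0.4652 0.1519 0.143 ] [0.14 0.01 2.23 0.11 0.38] 0.0
66 28 30 [0.5666 0.1751 0.143 ] [0.16 0.16 2.04 0.08 0.41] 0.0
64 9 30 [0.5685 0.1756 0.124 ] [0.16 0.19 2.07 0.09 0.36] 0.0
41 8 30 [0.5909 0.1807 0.123 ] [0.17 0.23 2.02 0.08 0.37] 0.0
41 8 33 [0.5972 0.1821 0.1191] [0.17 0.23 2.06 0.12 0.27] 0.0
41 8 36 [0.6036 0.1836 0.1154] [0.16 0.24 2.1  0.21 0.17] 0.0
41 8 37 [0.6058 0.1841 0.1143] [0.16 0.25 2.11 0.27 0.14] 0.0
([-0.5417, 1.6764, -0.8549], [0.00451, -0.06457, 0.04943], 'deg 29.3 mm 294')
```

```bash
python3 -m creep '{"slide":[[-0.2,0,0],[-0.4,0.1,0],[-0.54,0.3,0],[-0.54,0.5,0],[-0.54,0.75,0],[-0.54,1,0],[-0.54,1,0],[-0.54,1,0]],"twist":[[0,-0.01,0.008],[0,-0.02,0.016],[0,-0.03,0.024],[0.002,-0.04,0.032],[0.003,-0.05,0.04],[0.0045,-0.0646,0.049],[0.0045,-0.0646,0.049],[0.0045,-0.0646,0.049]],"fingers":[-1,-1,-1,-1,-1,-1,-1,-1]}'; python3 - <<'E'
from h import *
print(bail_now(),plan(tcp_for(170,28,30),YC,30))
E
```

```text
clock: 10.15
position: [0.4651, 0.0506, 0.2717]
ee_rot: [0.258, -0.107, 0.96, 0.029]
contact_force: [-0.2, -0.7, -1.7]
width: 0.0402
{'out': np.float64(192.8), 'lat': np.float64(-98.9), 'z': np.float64(156.8)} ([0.0004, 0.6754, -0.8581], [-8e-05, 0.00018, 0.00033], 'deg 0.1 mm 164')
```

```bash
python3 -m creep '{"slide":[[0,0.2,-0.1],[0,0.4,-0.25],[0,0.6,-0.45],[0,0.675,-0.65],[0,0.675,-0.86],[0,0.675,-0.86],[0,0.675,-0.86],[0,0.675,-0.86]],"twist":[[0,0,0],[0,0,0],[0,0,0],[0,0,0],[0,0,0],[0,0,0],[0,0,0],[0,0,0]],"fingers":[-1,-1,-1,-1,-1,-1,-1,-1]}'; python3 - <<'E'
from h import *
print(bail_now(),plan(tcp_for(100,28,30),YC,30),plan(tcp_for(66,28,30),YC,30))
s=grab('scene','s6'); cv2.imwrite('pics/c6.png',cv2.resize(s['img'][110:280,250:390],None,fx=3.5,fy=3.5,interpolation=cv2.INTER_CUBIC)); grab('top','t6')
t=load('t6'); cv2.imwrite('pics/c7.png',cv2.resize(t['img'][90:240,170:270],None,fx=4,fy=4,interpolation=cv2.INTER_CUBIC))
E
```

```text
clock: 10.95
position: [0.469, 0.1509, 0.1465]
ee_rot: [0.261, -0.106, 0.959, 0.029]
contact_force: [0.2, -0.0, -1.3]
width: 0.0403
{'out': np.float64(167.5), 'lat': np.float64(-2.1), 'z': np.float64(32.1)} ([0.4295, 0.1109, -0.0232], [-0.00016, 0.00128, 0.00071], 'deg 0.5 mm 67') ([0.6505, 0.1615, -0.0232], [-0.00016, 0.00128, 0.00071], 'deg 0.5 mm 101')
```

View pics/c6.png

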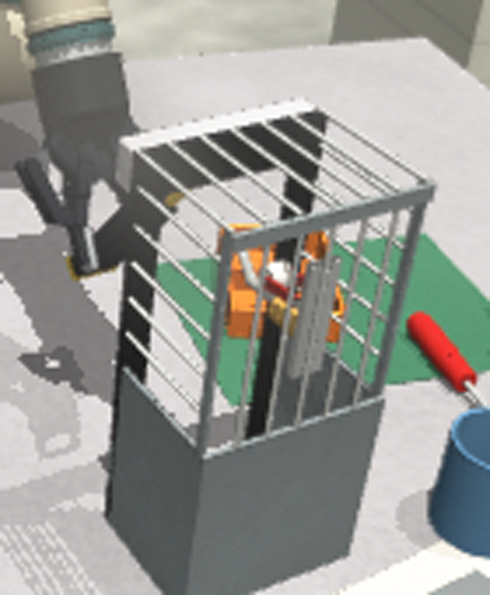

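View pics/c7.png

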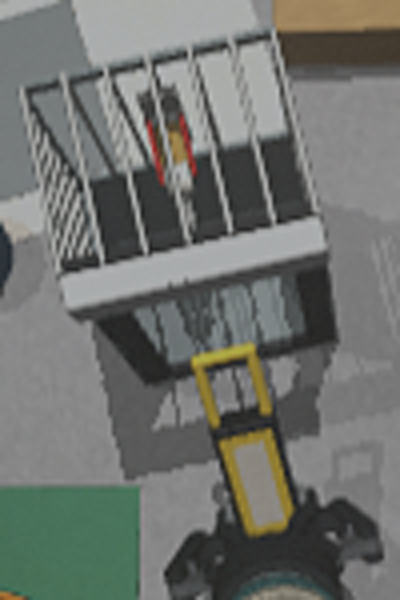

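In the top crop the bail is in front of the opening, centred at about (225,355), and the hook and roller are at (180,180) behind the grille. The scene crop shows a clear approach. I'll measure the bail here, where it can be seen well.

```bash
cat > mb.py <<'E'
from h import *
import sys
d=grab('top',sys.argv[1]); p,R=cur(); P=cloud(d); hsv=cv2.cvtColor(d['img'],cv2.COLOR_BGR2HSV)
yel=(hsv[...,0]>18)&(hsv[...,0]<36)&(hsv[...,1]>110); m=np.zeros_like(yel); m[150:235,205:260]=yel[150:235,205:260]; m&=(P[...,2]>.1)&(P[...,2]<.34)
Q=P[m]; w=p+R.apply(BT); print('pred bail',w.round(4),bail_now())
L=np.c_[Q@hh,Q@ll,Q[:,2]]; e=L[:,2]>L[:,2].max()-.012
E=L[e]; print(len(Q),len(E),'crossbar n,s,z: median',np.median(E,0).round(4),'n range',E[:,0].min().round(4),E[:,0].max().round(4),'s range',E[:,1].min().round(4),E[:,1].max().round(4),'z95',np.percentile(E[:,2],90).round(4))
print('pred n,s,z',(w@hh).round(4),(w@ll).round(4),w[2].round(4))
f=L[(L[:,2]<L[:,2].max()-.03)]; 
if len(f)>20: 
    k=np.polyfit(f[:,0],f[:,1],1); print('yaw err deg',np.degrees(np.arctan(k[0])).round(2)); k=np.polyfit(L[:,0],L[:,2],1); print('pitch',np.degrees(np.arctan(k[0])).round(2))
E
python3 mb.py t7
```

```text
pred bail [0.5437 0.169  0.267 ] {'out': np.float64(168.3), 'lat': np.float64(-1.8), 'z': np.float64(32.0)}
315 19 crossbar n,s,z: median [0.5672 0.0406 0.2734] n range 0.4535 0.5704 s range 0.0277 0.0581 z95 0.283
pred n,s,z 0.5677 0.0434 0.267
yaw err deg -0.99
pitch 41.94
```

```bash
python3 - <<'E'
from h import *
print(plan(tcp_for(100,26,30,-.5),YC,30),plan(tcp_for(68,26,30,-.5),YC,30))
E
```

```text
([0.4359, 0.1072, -0.036], [-0.00017, 0.00125, 0.00065], 'deg 0.5 mm 68') ([0.6438, 0.1548, -0.036], [-0.00017, 0.00125, 0.00065], 'deg 0.5 mm 99')
```

```bash
python3 -m creep '{"slide":[[0.08,0.03,-0.02],[0.18,0.06,-0.036],[0.27,0.08,-0.036],[0.36,0.095,-0.036],[0.436,0.107,-0.036],[0.436,0.107,-0.036],[0.436,0.107,-0.036],[0.436,0.107,-0.036]],"twist":[[0,0,0],[0,0.001,0.0005],[0,0.001,0.0005],[0,0.001,0.0005],[0,0.001,0.0005],[0,0.001,0.0005],[0,0.001,0.0005],[0,0.001,0.0005]],"fingers":[-1,-1,-1,-1,-1,-1,-1,-1]}'; python3 - <<'E'
from h import *
print(bail_now(),plan(tcp_for(66,26,30,-.5),YC,30))
s=grab('scene','s8'); cv2.imwrite('pics/c8.png',cv2.resize(s['img'][130:240,270:380],None,fx=5,fy=5,interpolation=cv2.INTER_CUBIC))
E
```

```text
clock: 11.9
position: [0.5311, 0.1672, 0.1386]
ee_rot: [0.255, -0.108, 0.96, 0.029]
contact_force: [-0.0, -0.5, -1.2]
width: 0.0408
{'out': np.float64(101.9), 'lat': np.float64(0.1), 'z': np.float64(23.3)} ([0.2369, 0.0493, 0.0163], [-6e-05, -0.00057, -3e-05], 'deg 0.2 mm 36')
```

View pics/c8.png

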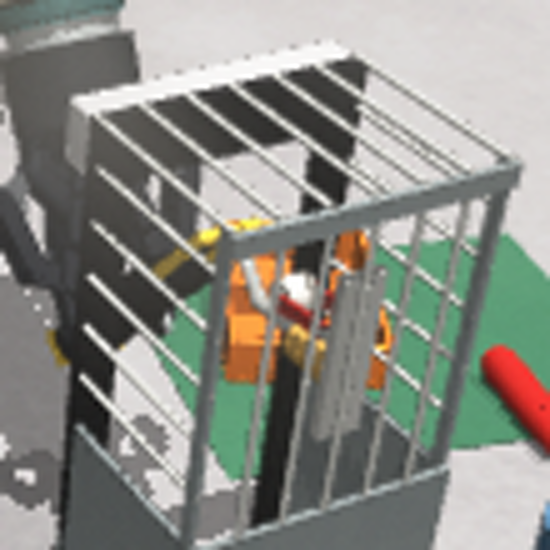

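The bail is just in front of and above the hook tip: bail at (240,225), tip at (250,265) in the crop. I'll rise a little, then pass over the tip.

```bash
python3 -m creep '{"slide":[[0,0,0.03],[0,0,0.03],[0.04,0.008,0.03],[0.09,0.018,0.03],[0.14,0.029,0.03],[0.19,0.04,0.025],[0.235,0.049,0.02],[0.235,0.049,0.02],[0.235,0.049,0.02],[0.235,0.049,0.02]],"twist":[[0,0,0],[0,0,0],[0,0,0],[0,0,0],[0,0,0],[0,0,0],[0,0,0],[0,0,0],[0,0,0],[0,0,0]],"fingers":[-1,-1,-1,-1,-1,-1,-1,-1,-1,-1]}'; python3 - <<'E'
from h import *
print(bail_now(),plan(tcp_for(64,9,30,-.5),YC,30))
s=grab('scene','s9'); cv2.imwrite('pics/c9.png',cv2.resize(s['img'][150:220,290:360],None,fx=8,fy=8,interpolation=cv2.INTER_CUBIC))
s=grab('top','t9'); cv2.imwrite('pics/c10.png',cv2.resize(s['img'][90:190,170:260],None,fx=6,fy=6,interpolation=cv2.INTER_CUBIC))
E
```

```text
clock: 12.95
position: [0.5668, 0.1746, 0.1417]
ee_rot: [0.256, -0.108, 0.96, 0.029]
contact_force: [-1.1, -0.1, -1.8]
width: 0.0403
{'out': np.float64(65.5), 'lat': np.float64(-0.6), 'z': np.float64(26.5)} ([0.0121, 0.0028, -0.1179], [-7e-05, -0.00049, -3e-05], 'deg 0.2 mm 18')
```

View pics/c9.png

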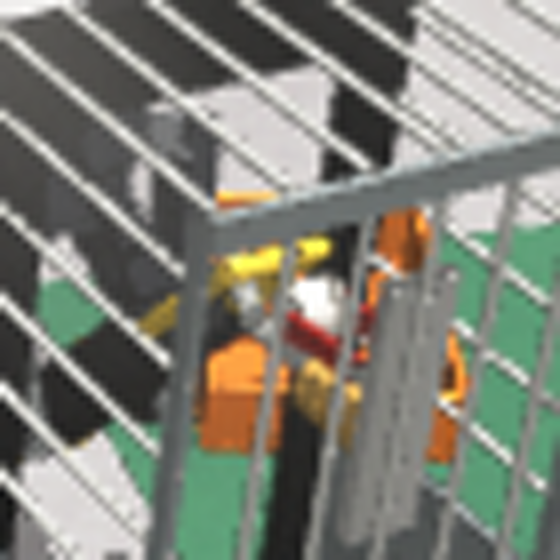

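View pics/c10.png

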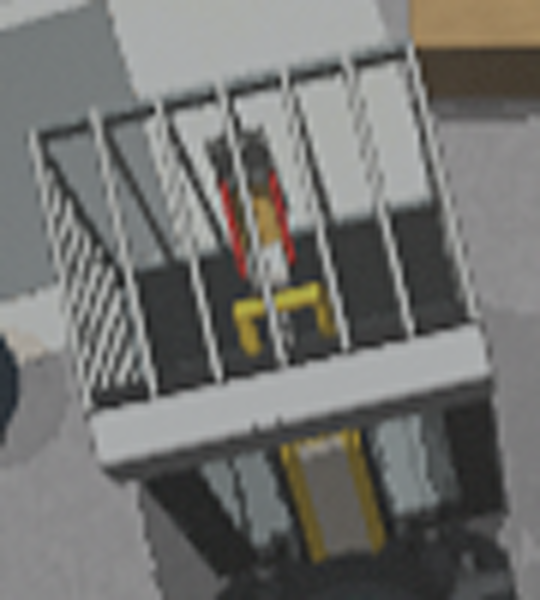

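In the top crop the bail bar (235-325, ~298) sits between the roller (270,265) and the hook tip (287,330), with its legs on either side of the hook. I'll check the distance out and then lower it.

```bash
python3 - <<'E'
from h import *
d=load('t9'); P=cloud(d)
def pc(x,y): return (170+(x+.5)/6-.5,90+(y+.5)/6-.5)
o,r=ray(d,[pc(282,298),pc(270,262),pc(287,330)])
for i,z in enumerate((.267,.263,.253)):
    w=o+r[i]*((z-o[2])/r[i,2]); print(w.round(4),'out',((PANEL-w@hh)*1e3).round(1),'s',(w@ll).round(4))
hsv=cv2.cvtColor(d['img'],cv2.COLOR_BGR2HSV); m=(hsv[...,0]>18)&(hsv[...,0]<36)&(hsv[...,1]>110)&(P[...,2]>.24)&(P[...,2]<.3)
m[:130]=0;m[150:]=0;m[:,:200]=0;m[:,235:]=0
Q=P[m]; e=Q[:,2]>.258; print(len(Q),e.sum(),np.median((PANEL-Q[e]@hh)*1e3),np.percentile(Q[e,2],[10,50,90]), np.ptp(Q[e]@ll),(Q[e]@ll).min(),(Q[e]@ll).max())
print(bail_now())
E
```

```text
[0.6441 0.1913 0.267 ] out 65.4 s 0.0427
[0.6611 0.1971 0.263 ] out 47.6 s 0.0445
[0.6347 0.1908 0.253 ] out 74.8 s 0.0443
69 50 66.7171594812429 [0.26122232 0.26505086 0.26788735] 0.03782040036431319 0.0253979765962326 0.06321837696054579
{'out': np.float64(65.5), 'lat': np.float64(-0.7), 'z': np.float64(26.8)}
```

```bash
python3 -m creep '{"slide":[[0.004,0.001,-0.02],[0.008,0.002,-0.045],[0.012,0.003,-0.07],[0.012,0.003,-0.09],[0.012,0.003,-0.105],[0.012,0.003,-0.105],[0.012,0.003,-0.105]],"twist":[[0,0,0],[0,0,0],[0,0,0],[0,0,0],[0,0,0],[0,0,0],[0,0,0]],"fingers":[-1,-1,-1,-1,-1,-1,-1]}'; python3 - <<'E'
from h import *
print(bail_now(),plan(tcp_for(64,8,30,-.5),YC,30))
E
```

```text
clock: 13.75
position: [0.5692, 0.1752, 0.1263]
ee_rot: [0.256, -0.108, 0.96, 0.029]
contact_force: [-0.2, 0.1, -1.5]
width: 0.0406
{'out': np.float64(63.2), 'lat': np.float64(-0.7), 'z': np.float64(11.1)} ([-0.0037, -0.0006, -0.0218], [-0.0001, -0.00033, -1e-05], 'deg 0.1 mm 3')
```

```bash
python3 -m creep '{"slide":[[0,0,-0.008],[0,0,-0.015],[0,0,-0.022],[0,0,-0.022]],"twist":[[0,0,0],[0,0,0],[0,0,0],[0,0,0]],"fingers":[-1,-1,-1,-1]}'; python3 - <<'E'
from h import *
print(bail_now())
E
python3 -m creep '{"slide":[[0,0,-0.01],[0,0,-0.02],[0,0,-0.02]],"twist":[[0,0,0],[0,0,0],[0,0,0]],"fingers":[-1,-1,-1]}'; python3 - <<'E'
from h import *
print(bail_now())
E
```

```text
clock: 14.15
position: [0.5694, 0.1752, 0.1232]
ee_rot: [0.257, -0.108, 0.96, 0.029]
contact_force: [-0.4, -0.8, -0.6]
width: 0.0403
{'out': np.float64(63.1), 'lat': np.float64(-0.7), 'z': np.float64(8.1)}
clock: 14.45
position: [0.5708, 0.1754, 0.1216]
ee_rot: [0.258, -0.108, 0.959, 0.03]
contact_force: [-1.0, -0.1, 4.7]
width: 0.04
{'out': np.float64(62.1), 'lat': np.float64(-0.7), 'z': np.float64(6.8)}
```

Contact with the bar showed as about +6 N, so the bail is resting on it. Next I push inwards in stages.

```bash
python3 -m creep '{"slide":[[0.007,0.0015,0.008],[0.014,0.003,0.008],[0.021,0.0045,0.008],[0.028,0.006,0.008],[0.035,0.0075,0.008],[0.042,0.009,0.008],[0.049,0.0105,0.008],[0.056,0.012,0.008],[0.056,0.012,0.008]],"twist":[[0,0,0],[0,0,0],[0,0,0],[0,0,0],[0,0,0],[0,0,0],[0,0,0],[0,0,0],[0,0,0]],"fingers":[-1,-1,-1,-1,-1,-1,-1,-1,-1]}'; python3 - <<'E'
from h import *
print(bail_now())
E
```

```text
clock: 15.35
position: [0.5776, 0.1769, 0.1215]
ee_rot: [0.256, -0.108, 0.96, 0.029]
contact_force: [-2.3, -1.1, 5.1]
width: 0.04
{'out': np.float64(54.7), 'lat': np.float64(-0.8), 'z': np.float64(6.3)}
```

```bash
python3 -m creep '{"slide":[[0.007,0.0015,0.006],[0.014,0.003,0.006],[0.021,0.0045,0.006],[0.028,0.006,0.006],[0.035,0.0075,0.006],[0.042,0.009,0.006],[0.049,0.0105,0.006],[0.049,0.0105,0.006]],"twist":[[0,0,0],[0,0,0],[0,0,0],[0,0,0],[0,0,0],[0,0,0],[0,0,0],[0,0,0]],"fingers":[-1,-1,-1,-1,-1,-1,-1,-1]}'; python3 - <<'E'
from h import *
print(bail_now())
s=grab('scene','s11'); cv2.imwrite('pics/c11.png',cv2.resize(s['img'][150:220,290:360],None,fx=8,fy=8,interpolation=cv2.INTER_CUBIC))
E
```

```text
clock: 16.15
position: [0.5842, 0.1784, 0.1216]
ee_rot: [0.255, -0.109, 0.96, 0.029]
contact_force: [-3.9, -1.0, 4.1]
width: 0.0403
{'out': np.float64(47.6), 'lat': np.float64(-0.8), 'z': np.float64(6.3)}
```

View pics/c11.png

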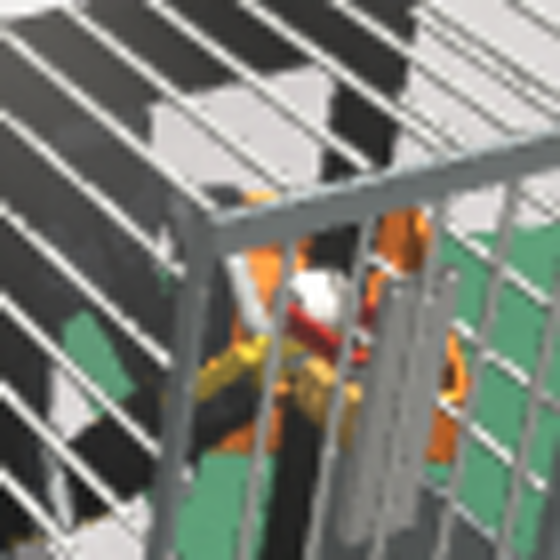

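The bail (245-290, 345) is passing under the roller, which is now at (320,290), and the inward push is 3-4 N as expected. I'll continue to the collar.

```bash
python3 -m creep '{"slide":[[0.007,0.0015,0],[0.014,0.003,0],[0.021,0.0045,0],[0.028,0.006,0],[0.028,0.006,0]],"twist":[[0,0,0],[0,0,0],[0,0,0],[0,0,0],[0,0,0]],"fingers":[-1,-1,-1,-1,-1]}'; python3 - <<'E'
from h import *
print(bail_now())
E
python3 -m creep '{"slide":[[0.007,0.0015,0],[0.014,0.003,0],[0.014,0.003,0]],"twist":[[0,0,0],[0,0,0],[0,0,0]],"fingers":[-1,-1,-1]}'; python3 - <<'E'
from h import *
print(bail_now())
E
```

```text
clock: 16.7
position: [0.5891, 0.1795, 0.1219]
ee_rot: [0.256, -0.109, 0.96, 0.029]
contact_force: [-3.2, 0.4, 3.0]
width: 0.0404
{'out': np.float64(42.8), 'lat': np.float64(-0.9), 'z': np.float64(6.8)}
clock: 17.0
position: [0.5915, 0.18, 0.1221]
ee_rot: [0.256, -0.109, 0.96, 0.029]
contact_force: [-2.5, 1.0, 1.4]
width: 0.0403
{'out': np.float64(40.4), 'lat': np.float64(-0.9), 'z': np.float64(7.0)}
```

```bash
for i in 1 2; do python3 -m creep '{"slide":[[0.006,0.0014,0],[0.012,0.0028,0],[0.012,0.0028,0]],"twist":[[0,0,0],[0,0,0],[0,0,0]],"fingers":[-1,-1,-1]}' | grep -E 'force|posi'; python3 -c "
from h import *
print(bail_now())"; done
```

```text
position: [0.5924, 0.1802, 0.1217]
contact_force: [-3.9, -0.2, 3.2]
{'out': np.float64(39.3), 'lat': np.float64(-0.9), 'z': np.float64(6.4)}
position: [0.593, 0.1804, 0.1211]
contact_force: [-9.4, -1.9, 3.4]
{'out': np.float64(38.4), 'lat': np.float64(-0.8), 'z': np.float64(5.7)}
```

The force jumped to about 9 N at the collar, so the bail is home. I'll now steepen the lamp by about 6° around the bail, keeping a light press.

```bash
python3 - <<'E'
from h import *
p,R=cur(); w=p+R.apply(BT); print(np.degrees(np.arcsin(R.apply([0,0,1])@hh)))
for dl in (3,6):
    Q=Ro.from_rotvec(-np.radians(dl)*ll); p2=w+Q.apply(p-w); print(dl,((p2-p)/.15).round(4),(Q.as_rotvec()/(2*np.pi)).round(5))
E
```

```text
29.692599774708963
3 [ 0.0414  0.0095 -0.0266] [ 0.00186 -0.00812 -0.     ]
6 [ 0.084   0.0192 -0.0509] [ 0.00372 -0.01625 -0.     ]
```

```bash
python3 -m creep '{"slide":[[0.014,0.003,-0.009],[0.028,0.006,-0.018],[0.041,0.0095,-0.0266],[0.055,0.0125,-0.035],[0.069,0.016,-0.043],[0.084,0.019,-0.051],[0.084,0.019,-0.051],[0.084,0.019,-0.051]],"twist":[[0.0006,-0.0027,0],[0.0012,-0.0054,0],[0.0019,-0.0081,0],[0.0025,-0.0108,0],[0.0031,-0.0135,0],[0.0037,-0.0162,0],[0.0037,-0.0162,0],[0.0037,-0.0162,0]],"fingers":[-1,-1,-1,-1,-1,-1,-1,-1]}';python3 - <<'E'
from h import *
print(bail_now(),telemetry.get_state()['qpos'].round(3)); p,R=cur();print(np.degrees(np.arcsin(R.apply([0,0,1])@hh)))
s=grab('scene','s12'); cv2.imwrite('pics/c12.png',cv2.resize(s['img'][150:220,290:360],None,fx=8,fy=8,interpolation=cv2.INTER_CUBIC))
s=grab('top','t12'); cv2.imwrite('pics/c13.png',cv2.resize(s['img'][90:190,170:260],None,fx=6,fy=6,interpolation=cv2.INTER_CUBIC))
E
```

```text
clock: 18.4
position: [0.6059, 0.1834, 0.1136]
ee_rot: [0.305, -0.107, 0.946, 0.035]
contact_force: [-8.2, -1.4, 3.3]
width: 0.0407
{'out': np.float64(38.2), 'lat': np.float64(-0.9), 'z': np.float64(5.8)} [ 0.162  0.25   2.094  0.216  0.179 -1.834]
35.73099877371784
```

View pics/c12.png

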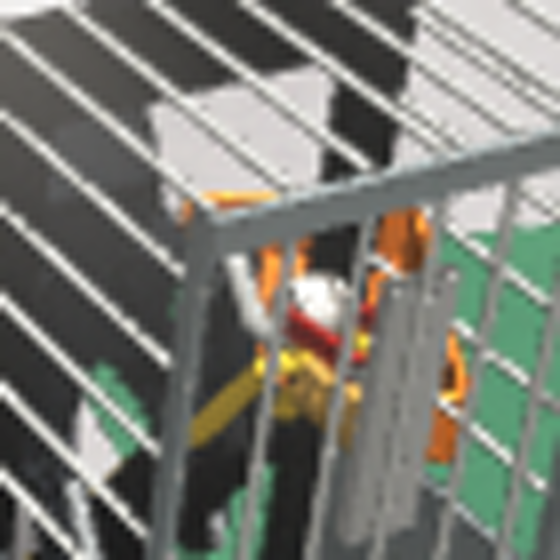

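View pics/c13.png

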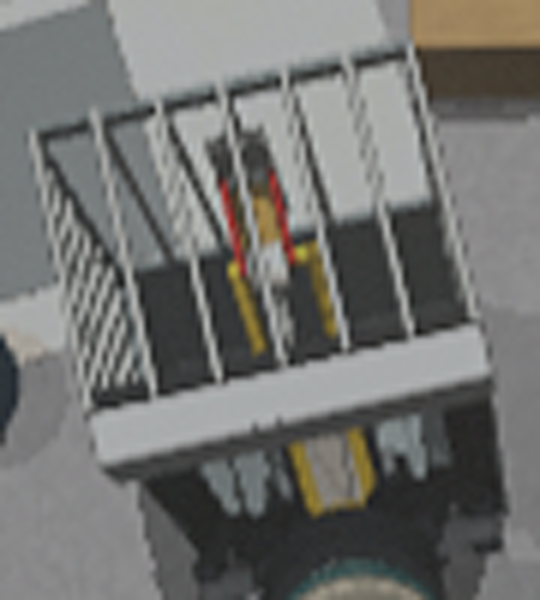

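In the crops the bail bar is against the brass collar, at (235-315, 255-270) in the top view, and the roller sits on it. Inside the opening the jaws must open only partly, so I'll release to about 58 mm and draw back along the tool axis.

```bash
python3 -m creep '{"slide":[[0,0,0],[0,0,0],[0,0,0],[-0.04,-0.009,0.055],[-0.1,-0.023,0.14],[-0.18,-0.041,0.25],[-0.27,-0.06,0.38],[-0.38,-0.087,0.54],[-0.38,-0.087,0.54],[-0.38,-0.087,0.54]],"twist":[[0,0,0],[0,0,0],[0,0,0],[0,0,0],[0,0,0],[0,0,0],[0,0,0],[0,0,0],[0,0,0],[0,0,0]],"fingers":[0.36,0.36,0.36,0.36,0.36,0.36,0.36,0.36,0.36,0.36]}';python3 - <<'E'
from h import *
s=grab('scene','s14'); cv2.imwrite('pics/c14.png',cv2.resize(s['img'][130:280,265:385],None,fx=4,fy=4,interpolation=cv2.INTER_CUBIC))
s=grab('top','t14'); cv2.imwrite('pics/c15.png',cv2.resize(s['img'][90:215,170:260],None,fx=4.8,fy=4.8,interpolation=cv2.INTER_CUBIC))
s=grab('wrist','w14'); cv2.imwrite('pics/c16.png',cv2.rotate(s['img'],cv2.ROTATE_180))
E
```

```text
clock: 19.5
position: [0.5504, 0.1704, 0.1966]
ee_rot: [0.307, -0.107, 0.945, 0.035]
contact_force: [-0.2, -0.9, -0.2]
width: 0.058
```

View pics/c14.png

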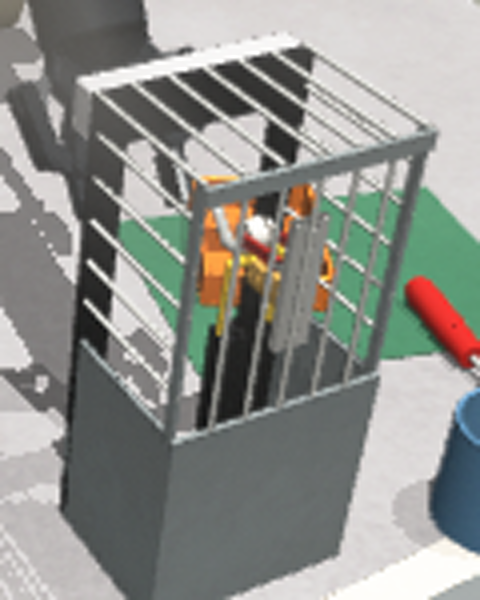

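View pics/c15.png

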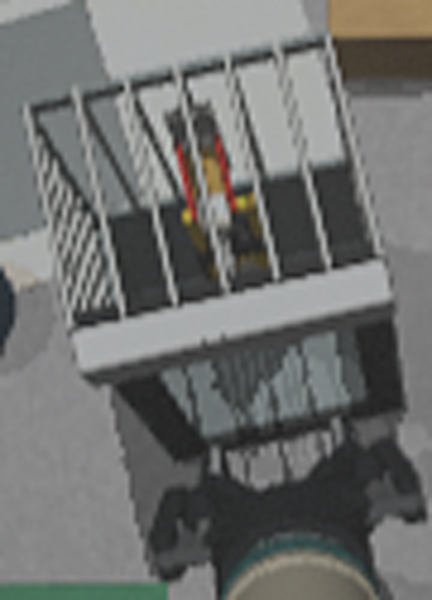

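View pics/c16.png

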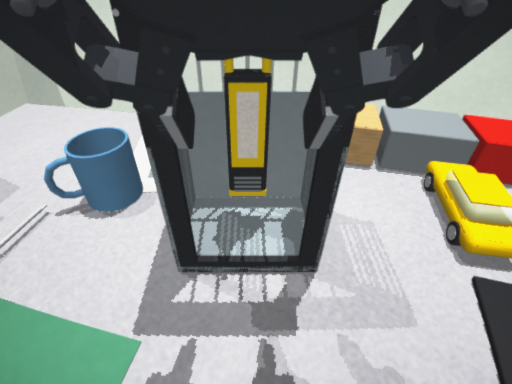

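The lamp hangs upright on the hook with the jaws clear of it: case at (247,130) in the wrist view, bail under the roller in the other crops. I'll back away, let it settle and then inspect.

```bash
python3 -m creep '{"slide":[[-0.2,-0.046,0],[-0.4,-0.09,0],[-0.6,-0.137,0],[-0.6,-0.137,0.25],[-0.6,-0.137,0.5],[-0.6,-0.137,0.75],[-0.6,-0.137,0.85],[-0.6,-0.137,0.85]],"twist":[[0,0,0],[0,0,0],[0,0,0],[0.002,-0.01,0],[0.004,-0.02,0],[0.006,-0.028,0],[0.008,-0.036,0],[0.009,-0.04,0]],"fingers":[0.36,0.36,0.36,0.36,0.36,0.36,0.36,0.36]}'; python3 -m creep '{"slide":[[0,0,0],[0,0,0],[0,0,0],[0,0,0],[0,0,0],[0,0,0],[0,0,0],[0,0,0],[0,0,0],[0,0,0]],"twist":[[0,0,0],[0,0,0],[0,0,0],[0,0,0],[0,0,0],[0,0,0],[0,0,0],[0,0,0],[0,0,0],[0,0,0]],"fingers":[0.36,0.36,0.36,0.36,0.36,0.36,0.36,0.36,0.36,0.36]}'; python3 - <<'E'
from h import *
s=grab('scene','s17'); cv2.imwrite('pics/c17.png',cv2.resize(s['img'][150:220,290:360],None,fx=8,fy=8,interpolation=cv2.INTER_CUBIC))
t=grab('top','t17'); cv2.imwrite('pics/c18.png',cv2.resize(t['img'][90:190,170:260],None,fx=6,fy=6,interpolation=cv2.INTER_CUBIC))
w=grab('wrist','w17'); w0=cv2.rotate(w['img'],cv2.ROTATE_180); cv2.imwrite('pics/c19.png',w0)
E
```

```text
clock: 20.45
position: [0.4615, 0.1499, 0.3256]
ee_rot: [0.427, -0.102, 0.897, 0.048]
contact_force: [-0.9, 1.0, -0.6]
width: 0.0582
clock: 21.45
position: [0.4604, 0.1499, 0.323]
ee_rot: [0.425, -0.102, 0.898, 0.048]
contact_force: [0.5, -0.2, -1.0]
width: 0.0579
```

View pics/c17.png

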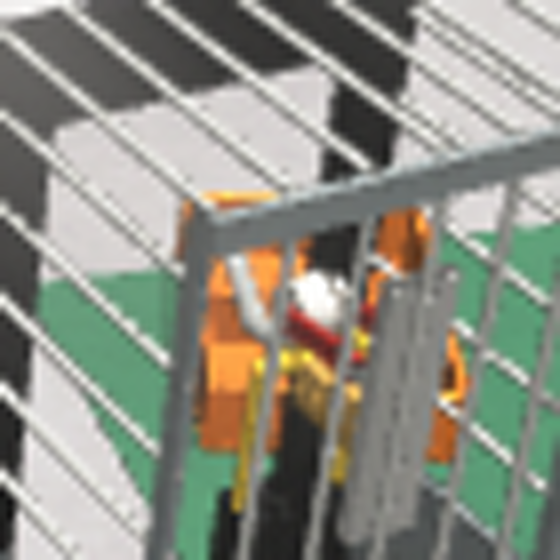

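View pics/c18.png

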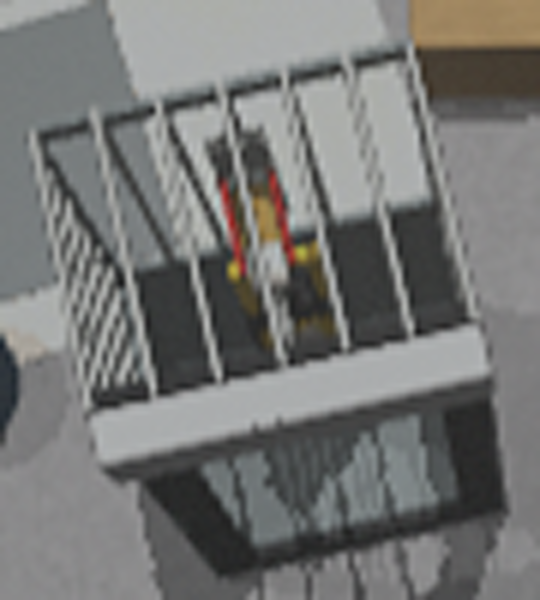

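View pics/c19.png

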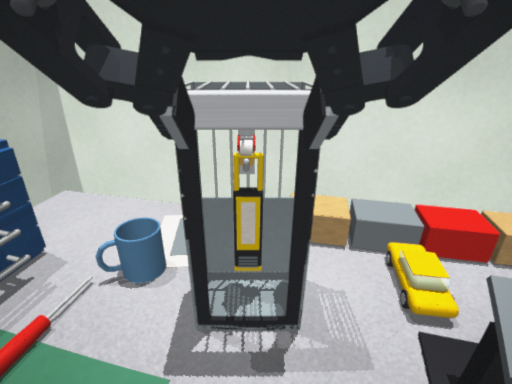

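The bail ends are in the same pixels as when it was pressed against the collar: (235,268) and (305,252) in the top crop. The roller is on it, and the lamp hangs upright in the wrist view. Last I'll check position, stillness and the bystanders.

```bash
python3 -m creep '{"slide":[[0,0,0],[0,0,0],[0,0,0],[0,0,0],[0,0,0],[0,0,0],[0,0,0],[0,0,0],[0,0,0],[0,0,0]],"twist":[[0,0,0],[0,0,0],[0,0,0],[0,0,0],[0,0,0],[0,0,0],[0,0,0],[0,0,0],[0,0,0],[0,0,0]],"fingers":[0.36,0.36,0.36,0.36,0.36,0.36,0.36,0.36,0.36,0.36]}' >/dev/null; python3 - <<'E'
from h import *
def yb(d,box,zr):
    P=cloud(d); hsv=cv2.cvtColor(d['img'],cv2.COLOR_BGR2HSV); m=(hsv[...,0]>18)&(hsv[...,0]<36)&(hsv[...,1]>130)&(P[...,2]>zr[0])&(P[...,2]<zr[1])
    k=np.zeros_like(m);k[box[0]:box[1],box[2]:box[3]]=1; return P[m&k]
grab('top','t20');grab('wrist','w20');grab('scene','s20')
for n in('t12','t17','t20'):
    Q=yb(load(n),(120,150,200,230),(.236,.262)); print(n,len(Q),'out',np.percentile((PANEL-Q@hh)*1e3,[10,50]).round(1),'z',np.median(Q[:,2]).round(4))
# wrist: hanging bail front
for n in('w17','w20'):
    d=load(n); d2=d; P=cloud(d)[::-1,::-1]; hsv=cv2.cvtColor(cv2.rotate(d['img'],cv2.ROTATE_180),cv2.COLOR_BGR2HSV)
    m=(hsv[...,0]>18)&(hsv[...,0]<36)&(hsv[...,1]>130); m[:145]=0;m[280:]=0;m[:,:225]=0;m[:,275:]=0
    Q=P[m]; b=Q[Q[:,2]>.236]; print(n,'bail bar front out',np.median((PANEL-b@hh)*1e3).round(1),'ztop',b[:,2].max().round(4),'s',(b@ll).min().round(4),(b@ll).max().round(4))
    f=Q[Q[:,2]<.16]; k=np.polyfit(f[:,2],(PANEL-f@hh),1); print(' face tilt deg',np.degrees(np.arctan(k[0])).round(2))
    W=P[(P[...,2]>.2)&(P[...,2]<.3)&(hsv[...,1]<40)&(hsv[...,2]>190)]; W=W[(abs(W@ll-.045)<.009)&(PANEL-W@hh<.06)&(PANEL-W@hh>.03)]; print(' roller ztop',len(W),W[:,2].max().round(4) if len(W) else None)
for a,b in(('w17','w20'),('s17','s20'),('t17','t20'),('s5','s20')):
    D=np.abs(load(a)['img'].astype(int)-load(b)['img']).max(2); print(a,b,(D>40).sum())
D=(np.abs(load('s0' if 0 else 'scene0')['img'].astype(int)-load('s20')['img']).max(2)>50).astype(np.uint8); n,_,st,ce=cv2.connectedComponentsWithStats(D); print([(st[i][:5].tolist()) for i in range(1,n) if st[i][4]>25])
E
```

```text
t12 32 out [23.2 41.6] z 0.2458
t17 24 out [17.4 39.4] z 0.2465
t20 22 out [22.7 40.7] z 0.2467
w17 bail bar front out 44.3 ztop 0.2487 s 0.0238 0.0638
 face tilt deg 10.4
 roller ztop 87 0.2657
w20 bail bar front out 44.1 ztop 0.2488 s 0.0237 0.0639
 face tilt deg 10.63
 roller ztop 84 0.2659
w17 w20 153
s17 s20 0
t17 t20 0
s5 s20 13699
[[210, 0, 48, 38, 839], [239, 0, 61, 129, 2254], [377, 0, 25, 15, 303], [218, 37, 23, 61, 742], [365, 55, 22, 7, 106], [347, 62, 44, 47, 877], [224, 99, 13, 6, 33], [214, 103, 14, 6, 29], [223, 109, 38, 24, 365], [185, 115, 35, 36, 770], [207, 120, 14, 8, 32], [261, 127, 50, 24, 339], [229, 138, 56, 77, 1619], [343, 147, 26, 16, 115], [190, 150, 7, 13, 55], [342, 153, 13, 10, 40], [198, 158, 27, 8, 144], [191, 206, 19, 20, 330], [314, 207, 7, 31, 94], [319, 209, 5, 26, 32]]
```

View pics/s20.png

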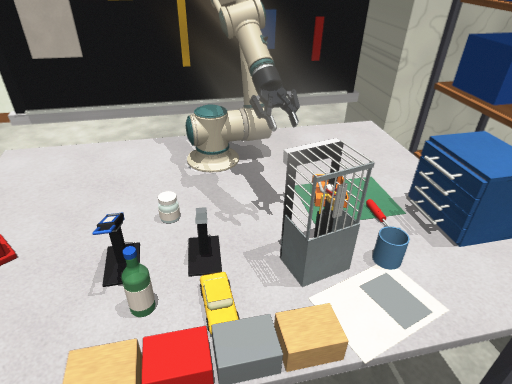

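The bail and roller readings match home. The face-tilt figure of 10° is odd, so I'll check it before handing in.

```bash
python3 - <<'E'
from h import *
d=load('w20'); P=cloud(d)[::-1,::-1]
for v in range(140,276,6):
    print(v,[(u,((PANEL-P[v,u]@hh)*1e3).round(1),((P[v,u]@ll)*1e3).round(1),(P[v,u,2]*1e3).round(1)) for u in (238,248,258)])
w=cv2.rotate(d['img'],cv2.ROTATE_180); cv2.imwrite('pics/c21.png',cv2.resize(w[120:280,205:295],None,fx=3.7,fy=3.7,interpolation=cv2.INTER_CUBIC))
E
```

```text
140 [(238, np.float64(29.5), np.float64(57.4), np.float64(261.1)), (248, np.float64(45.9), np.float64(43.8), np.float64(265.5)), (258, np.float64(-1324.5), np.float64(-15.9), np.float64(-98.1))]
146 [(238, np.float64(48.7), np.float64(56.8), np.float64(258.3)), (248, np.float64(56.5), np.float64(43.8), np.float64(260.5)), (258, np.float64(-1329.0), np.float64(-16.6), np.float64(-137.9))]
152 [(238, np.float64(5.6), np.float64(58.5), np.float64(236.8)), (248, np.float64(56.1), np.float64(43.8), np.float64(252.5)), (258, np.float64(-1319.4), np.float64(-16.8), np.float64(-174.2))]
158 [(238, np.float64(42.5), np.float64(57.2), np.float64(239.8)), (248, np.float64(44.2), np.float64(43.8), np.float64(240.4)), (258, np.float64(41.6), np.float64(30.4), np.float64(239.5))]
164 [(238, np.float64(44.1), np.float64(57.3), np.float64(231.9)), (248, np.float64(87.1), np.float64(43.7), np.float64(247.2)), (258, np.float64(43.8), np.float64(30.3), np.float64(231.8))]
170 [(238, np.float64(43.7), np.float64(57.4), np.float64(223.1)), (248, np.float64(75.6), np.float64(43.8), np.float64(235.2)), (25
[... 2585 characters left out ...]
 np.float64(86.5)), (248, np.float64(49.9), np.float64(43.9), np.float64(87.4)), (258, np.float64(49.2), np.float64(28.5), np.float64(86.9))]
260 [(238, np.float64(51.2), np.float64(59.4), np.float64(76.9)), (248, np.float64(50.0), np.float64(43.9), np.float64(76.0)), (258, np.float64(50.2), np.float64(28.4), np.float64(76.1))]
266 [(238, np.float64(50.0), np.float64(59.7), np.float64(64.2)), (248, np.float64(50.9), np.float64(43.9), np.float64(64.9)), (258, np.float64(49.8), np.float64(28.2), np.float64(64.0))]
272 [(238, np.float64(1.3), np.float64(62.1), np.float64(9.9)), (248, np.float64(1.6), np.float64(44.0), np.float64(10.1)), (258, np.float64(0.7), np.float64(25.9), np.float64(9.4))]
```

View pics/c21.png

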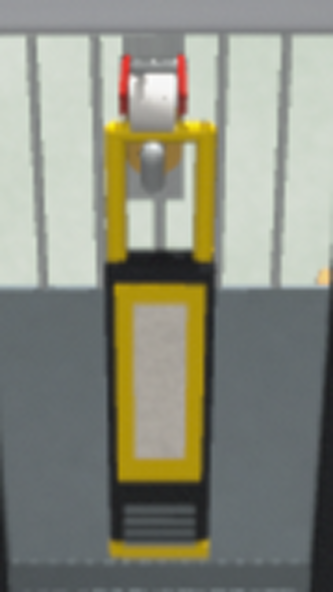

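The lamp hangs vertical: its face is 50–51 mm out over its whole height, so the 10° fit came from stray points. The bail centre is about 40.5 mm out, and the roller sits on the bail.

```bash
python3 -c "
from rig import order,telemetry
print(order.sign_off(), telemetry.get_state()['clock'])"
```

```text
the job is handed in; nothing more can be done
the job is handed in; nothing more can be done
```

The lamp hangs by its bail on the hook, home against the brass collar with the roller bearing on it, and I handed the job in at about 23 s.

**What I did:** I took the lamp out of its cradle, then set it back once and regripped it about 20° steeper, so it would swing less when let go. I carried it bail first through the opening, lowered the bail behind the hook tip at about 63 mm out, and pushed it in. The push was 3–4 N under the roller and rose to about 9 N at the collar. I steepened the lamp another 6° or so, released it with the jaws only partly open, and backed away.

**Last checks:**
- **Bail:** its centre is about 40.5 mm out, against 41 mm nominal.
- **Roller:** it stands about 2 mm above its rest height. That is measured from depth; I had no reading of the finger joint.
- **Lamp:** it hangs vertical. The scene and top pictures taken about 1 s apart show no change. The wrist pair differed by 153 pixels, which I did not trace; the bail readings in that pair agreed within 0.2 mm.
- **Surroundings:** the bystanders look unmoved in the scene picture.
- **Frame and hood:** no touch showed up in the forces or pictures, but I did not check this separately.

**Checks that disagreed:**
- An automatic tilt fit gave about 10°. The row-by-row depth showed the lamp vertical, so I put the fit down to stray pixels.
- At the collar, the tool-based estimate put the bail at 38–39 mm out, while the cameras said about 41 mm.

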